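# Sort the threaded studs on the notched gauge and lock them with the keeper

## Task

Sort the loose threaded studs by thread pitch on the notched gauge: lay each one in a free lane of its own pitch, fine or coarse, so that it sits fully down in the notches. When all are seated, lift the keeper bar up and off its two hooks and lay it across the middle of the gauge, down in the slots of both end cheeks; leave the other things on the bench alone.

Things in the scene. Friction and masses are not known exactly. Their poses are not given: they have to be found in the camera images.
- fine1_mid (a point): Centre of a bare steel stud lying on the bench, 150 mm long, 0.32 kg. Square collar in the middle, 24 x 24 mm, 46 mm long: grip its flat sides. Both ends threaded alike, ridges 22 mm, core 14 mm across. Fine thread, pitch 10 mm: five ridges at each end, 29, 39, .. 69 mm from the middle. Point is half-way up (12 mm over the bench); x along the stud, z up at the start. May be absent.
- fine2_mid (a point): Centre of a bare steel stud lying on the bench, 150 mm long, 0.32 kg. Square collar in the middle, 24 x 24 mm, 46 mm long: grip its flat sides. Both ends threaded alike, ridges 22 mm, core 14 mm across. Fine thread, pitch 10 mm: five ridges at each end, 29, 39, .. 69 mm from the middle. Point is half-way up (12 mm over the bench); x along the stud, z up at the start. May be absent.
- fine3_mid (a point): Centre of a bare steel stud lying on the bench, 150 mm long, 0.32 kg. Square collar in the middle, 24 x 24 mm, 46 mm long: grip its flat sides. Both ends threaded alike, ridges 22 mm, core 14 mm across. Fine thread, pitch 10 mm: five ridges at each end, 29, 39, .. 69 mm from the middle. Point is half-way up (12 mm over the bench); x along the stud, z up at the start. May be absent.
- coarse1_mid (a point): Centre of a bare steel stud lying on the bench, 150 mm long, 0.32 kg. Square collar in the middle, 24 x 24 mm, 46 mm long: grip its flat sides. Both ends threaded alike, ridges 22 mm, core 14 mm across. Coarse thread, pitch 16 mm: three ridges at each end, 32, 48 and 64 mm from the middle. Point is half-way up (12 mm over the bench); x along the stud, z up at the start. May be absent.
- coarse2_mid (a point): Centre of a bare steel stud lying on the bench, 150 mm long, 0.32 kg. Square collar in the middle, 24 x 24 mm, 46 mm long: grip its flat sides. Both ends threaded alike, ridges 22 mm, core 14 mm across. Coarse thread, pitch 16 mm: three ridges at each end, 32, 48 and 64 mm from the middle. Point is half-way up (12 mm over the bench); x along the stud, z up at the start. May be absent.
- coarse3_mid (a point): Centre of a bare steel stud lying on the bench, 150 mm long, 0.32 kg. Square collar in the middle, 24 x 24 mm, 46 mm long: grip its flat sides. Both ends threaded alike, ridges 22 mm, core 14 mm across. Coarse thread, pitch 16 mm: three ridges at each end, 32, 48 and 64 mm from the middle. Point is half-way up (12 mm over the bench); x along the stud, z up at the start. May be absent.
- gauge: Fixed notched gauge, base plate 165 x 385 x 8 mm, six lanes along its x, 54 mm apart: three fine at its -y side, three coarse at +y. Each lane has two ribbed V cradles, 29 to 71 mm either side of its middle, open between them down to the base plate for the fingers. Two end cheeks, 178 mm from the centre along y, carry the keeper. Origin: centre of the underside, z up.
- lane_fine1 (a point): Middle of a fine lane (10 mm pitch): where a seated stud's centre lies, 42 mm over the bench. x along the lane and stud (either way round). Cross ribs 34, 44, 54 mm either side enter between the ridges and the core rests on them; self-centring if let down within 2 mm along, 5 mm across. A wrong or out-of-step stud rides 4 to 6 mm too high. One stud a lane.
- lane_fine2 (a point): Middle of a fine lane (10 mm pitch): where a seated stud's centre lies, 42 mm over the bench. x along the lane and stud (either way round). Cross ribs 34, 44, 54 mm either side enter between the ridges and the core rests on them; self-centring if let down within 2 mm along, 5 mm across. A wrong or out-of-step stud rides 4 to 6 mm too high. One stud a lane.
- lane_fine3 (a point): Middle of a fine lane (10 mm pitch): where a seated stud's centre lies, 42 mm over the bench. x along the lane and stud (either way round). Cross ribs 34, 44, 54 mm either side enter between the ridges and the core rests on them; self-centring if let down within 2 mm along, 5 mm across. A wrong or out-of-step stud rides 4 to 6 mm too high. One stud a lane.
- lane_coarse1 (a point): Middle of a coarse lane (16 mm pitch): where a seated stud's centre lies, 42 mm over the bench. x along the lane and stud (either way round). Cross ribs 40, 56 mm either side enter between the ridges and the core rests on them; self-centring if let down within 2 mm along, 5 mm across. A wrong or out-of-step stud rides 4 to 6 mm too high. One stud a lane.
- lane_coarse2 (a point): Middle of a coarse lane (16 mm pitch): where a seated stud's centre lies, 42 mm over the bench. x along the lane and stud (either way round). Cross ribs 40, 56 mm either side enter between the ridges and the core rests on them; self-centring if let down within 2 mm along, 5 mm across. A wrong or out-of-step stud rides 4 to 6 mm too high. One stud a lane.
- lane_coarse3 (a point): Middle of a coarse lane (16 mm pitch): where a seated stud's centre lies, 42 mm over the bench. x along the lane and stud (either way round). Cross ribs 40, 56 mm either side enter between the ridges and the core rests on them; self-centring if let down within 2 mm along, 5 mm across. A wrong or out-of-step stud rides 4 to 6 mm too high. One stud a lane.
- keeper_handle (a point): Centre of the keeper's handle. Keeper: aluminium flat bar 375 (y) x 36 (x) x 6 mm, about 0.45 kg; its handle is a 12 x 12 mm cross-bar 118 mm long along y, on two uprights 54 mm from the middle; this point is 46 mm over the bar's underside. Hangs by the cross-bar on two hooks, each 36 mm from this point: pinch between them from above, closing along x. z up.
- hooks (a point): Mid-point between the two upturned hooks of the fixed hook stand, 141 mm over the bench, level with the hung cross-bar's centre. Its x points from the open hook tips to the posts, 77 mm behind; y along the hung bar. The tips, on the -x side, rise 8 mm above this point: lift the keeper 20 mm or more, then take it away towards -x.
- keeper_rest (a point): Where keeper_handle is when the keeper lies across the gauge's middle, 104 mm over the bench; y along the laid bar (across the lanes), either way round. The bar's ends rest on the end cheeks (178 mm either side, tops 58 mm over the bench) in slots 48 mm wide between lips 20 mm high; the bar passes 4 mm over seated collars lying flat.
- offcut: Bystander on the bench: an offcut of square tube; leave it alone. Origin under its centre.
- spraycan: Bystander on the bench: a spray can; leave it alone. Origin under its centre.
- brush: Bystander on the bench: a brush; leave it alone. Origin under its centre.
- wrench: Bystander on the bench: a wrench; leave it alone. Origin under its centre.
- angle: Bystander on the bench: a piece of angle iron; leave it alone. Origin under its centre.
- hammer: Bystander on the bench: a hammer; leave it alone. Origin under its centre.
- magnet: Bystander on the bench: a red square plate magnet; leave it alone. Origin under its centre.
Mind the look-alikes: they are no part of the job. Leave any pink look-alike of the part that bears coarse1_mid alone.

How it is judged:
By the outcome, as a careful person would: the job done as asked, in the order asked, and still so for the second after the job is handed in, with the robot touching nothing.
Of fine1, fine2, fine3, coarse1, coarse2, coarse3 only 4 to 6 are there at a start; the rules pass over those that are not, and their reading is None.
At some moment in a run one of fine1, fine2, fine3, coarse1, coarse2, coarse3 may be knocked a few centimetres aside while the robot is not near it.
It also fails if it takes over 210 s, if anything falls off the work surface, if the arm or the gripper's body presses on something with over 40 N, if the wrist force passes 120 N, or if a joint passes its speed limit or range.

## Robot

A 7-joint arm with a two-finger parallel gripper is mounted at the origin on the work surface. World frame = base frame: x ahead of the robot, y to its left, z up, the work surface at z = 0. Lengths are in mm, angles in rad, forces in N, time in s.
With the tool pointing down it reaches from about 400 to 875 mm from the base axis. Payload 4.4 kg.
Tool frame: the origin (TCP) lies on the centre line of the jaws, within the pads' length; the fingertips stand 25 mm ahead of it and the grasp point (between the pads) lies 6 mm ahead of it; x points along the fingers, y is the direction in which the jaws open and shut, and the axes are right-handed (so a half turn about x gives the same grasp; the last joint's range is limited). The gripper opens to 85 mm and grips with 20 to 120 N. Pads are 22 mm wide; open, the fingers measure 114 mm over their backs; the gripper's body (76 mm by 85 mm) begins 54 mm behind the grasp point. The pads swing forward as they close: fully open they stand 13 mm farther back than shut.
Start: joints at [1.166, 0.628, 0.038, 1.517, -0.027, 0.996, -0.02], TCP at [216.058, -613.055, 256.313] pointing down, gripper open.
Joint ranges: [-3.06, 3.06], [-0.37, 2.12], [-1.25, 1.32], [0.18, 2.47], [-1.1, 4.24], [0.23, 1.98], [-2.94, 2.94]. Speed limits (rad/s): [2.57, 2.57, 3.14, 3.14, 3.14, 3.14, 3.14].

## Interface

Orientations are given as [roll, pitch, yaw] about the fixed x, y, z axes, in that order (R = Rz(yaw) Ry(pitch) Rx(roll)).
In Python, from cell import * gives the robot as it stands. The module is installed in compiled form; this text tells all that it offers.
- The arm moves only by the tool jog_arm, never from a script. Its argument "series" is a list of rows, each a list of 3 entries, a list of its own where there are three numbers: the turn, a rotation vector about the tool's x, y, z in degrees, then the shift along the tool's x, y, z in mm, then the gripper's target within -1 to 1 (shut at 1, half-way at 0, fully open at -1). In form: [[[rx, ry, rz], [dx, dy, dz], hand], ...]. A call has 1 to 8 rows; each row shifts and turns the commanded pose from where the row before left it, along the tool's axes as they then stand; what a row does not reach is not made up. A row lasts 1/8 s, in which the tool goes at most 62.5 mm and 10.7 degrees, less where a joint would pass 70% of its speed; a pose out of reach is approached as far as the arm can. A call is refused whole if a number of a shift passes 62.5 or a number of a turn 10.7, either way. A call with a gripper value outside its range is refused whole. The fingers move at their own pace and stop on an object; the grip force is fixed at half the most. Time passes only in rows, so rows that do not move let the fingers close. It gives the time, the measured TCP pose, the force and the opening at its end, in the units of the state.
- read_state(): the state, without advancing time (a new reading comes with each control period).
- get_image(name): name is "side" or "top" or "wrist"; returns a dict with "img" (420x560x3 uint8, red, green, blue), "range_z" (420x560 float32, mm along the optical axis (not along the pixel's ray), 0 where there is no reading), "fovy" (degrees; the focal length in pixels is half the picture's height over the tangent of half this angle, whatever the lens; pixels are square), "cx", "cy" (the principal point, pixels), "cam_to_world" (4x4, takes a point from camera to world coordinates). Camera axes: x right, y up, looking along -z (the intrinsics and any distortion apply to the point x, -y, -z); pixel columns grow to the right and rows downward; lengths in mm; the calibration is good to about 2 mm. The wrist camera is an equidistant fisheye: a pixel r from the principal point sees the ray r / f radians off the axis. A picture is of the moment at which its call begins.
- finish_job(): hands the job in, once; it reports no verdict.
The state is a dict: "clock": time; "qpos": joint angles; "qd": joint speeds; "tau": joint torques, N m; "eef_pos": TCP position; "tool_rot": TCP orientation; "force": force on the tool from outside, world axes, zero at the start; "torque": the same for the moment, N m; "width": finger opening in mm.
Only numpy, scipy, OpenCV 4.12 (cv2) and the standard library are available. Lean on these libraries where they do the work, as an engineer would, in place of code of your own. Each camera call takes 0.05 s, during which the arm holds its last target. There are 200 camera calls.

## Working session

There is one attempt and no reset: what is moved stays moved. The work goes in short steps, Python scripts to look and compute and a tool call to move; the robot and the scene stay as the last step left them, time stands still between calls to the robot, and variables do not carry over. Pictures are saved under pics/ and viewed, about 12 in all and at most 16, crops included, and the job is handed in when it is done.

Besides the shell and the picture viewer there is one more tool, called after "Emit:" by a JSON object that holds its "name" and its "arguments". jog_arm: Moves the arm, as the interface text tells. Its arguments: {"type":"object","properties":{"series":{"type":"array"}},"required":["series"]}

```bash
mkdir -p pics; cat > h.py <<'E'
from cell import *
import numpy as np, cv2
def save(name,fn):
    d=get_image(name); cv2.imwrite('pics/'+fn+'.png',d['img'][:,:,::-1]); np.savez('pics/'+fn+'.npz',**d); return d
def foc(d): return 210/np.tan(np.radians(d['fovy'])/2)
def ray(d,u,v,fish=False):
    f=foc(d);x=(u-d['cx']);y=(v-d['cy'])
    if fish:
        r=np.hypot(x,y);t=r/f; s=np.sin(t)/max(r,1e-9); c=np.array([x*s,-y*s,-np.cos(t)])
    else: c=np.array([x/f,-y/f,-1.])
    T=np.array(d['cam_to_world']); return T[:3,3],T[:3,:3]@c
def onplane(d,u,v,z,fish=False):
    o,r=ray(d,u,v,fish); return o+r*(z-o[2])/r[2]
def cloud(d):  # pinhole only
    f=foc(d);v,u=np.mgrid[:420,:560];z=d['range_z'];c=np.stack([(u-d['cx'])/f*z,-(v-d['cy'])/f*z,-z],-1)
    T=np.array(d['cam_to_world']);return c@T[:3,:3].T+T[:3,3]
def proj(d,p,fish=False):
    T=np.array(d['cam_to_world']);c=T[:3,:3].T@(np.array(p)-T[:3,3]);f=foc(d)
    if fish:
        t=np.arctan2(np.hypot(c[0],c[1]),-c[2]);k=f*t/np.hypot(c[0],c[1]);return d['cx']+c[0]*k,d['cy']-c[1]*k
    return d['cx']-c[0]/c[2]*f,d['cy']+c[1]/c[2]*f
E
python3 - <<'E'
from h import *
for n in ['top','side']:
    d=save(n,n+'0');print(n,d['fovy'],d['cx'],d['cy'],np.round(d['cam_to_world'],3).tolist())
s=read_state();print(s)
E
```

```text
top 42.25592547591211 275.7494864758948 211.2118014017587 [[-0.083, 0.976, -0.202, 206.389], [-0.997, -0.08, 0.021, 25.494], [0.005, 0.203, 0.979, 1588.892], [0.0, 0.0, 0.0, 1.0]]
side 48.67309476791672 277.9647537645886 215.6148261015444 [[0.991, 0.103, -0.081, 395.581], [-0.132, 0.778, -0.615, -757.302], [-0.0, 0.62, 0.785, 1096.031], [0.0, 0.0, 0.0, 1.0]]
{'clock': 0.1, 'qpos': array([ 1.16622748,  0.62924173,  0.03846128,  1.51826482, -0.0270076 ,
        0.99628571, -0.01999337]), 'qd': array([ 0.00036871, -0.00336653,  0.00096829, -0.0029611 ,  0.00029151,
       -0.00088055, -0.00037087]), 'tau': array([ 3.94564209e-03, -5.64526927e+01,  1.23084359e+00, -1.93970293e+01,
        1.12889052e-02,  5.51370540e-03, -2.62498878e-05]), 'eef_pos': array([ 215.86496061, -612.56783141,  255.49003682]), 'tool_rot': array([-1.55924615,  1.56911509,  1.92110455]), 'force': array([0.28795072, 0.0384229 , 0.06276113]), 'torque': array([ 0.08236413, -0.08718349,  0.04151206]), 'width': 85.54850583086373}
```

View pics/top0.png

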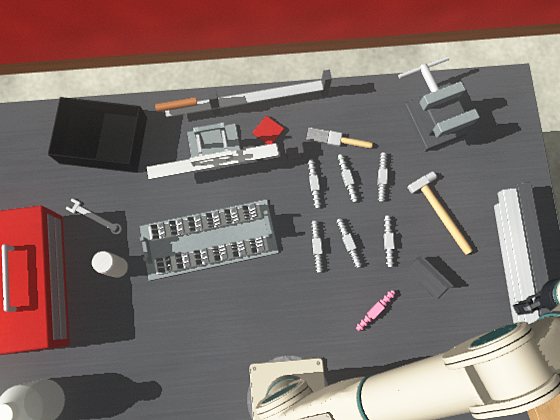

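View pics/side0.png

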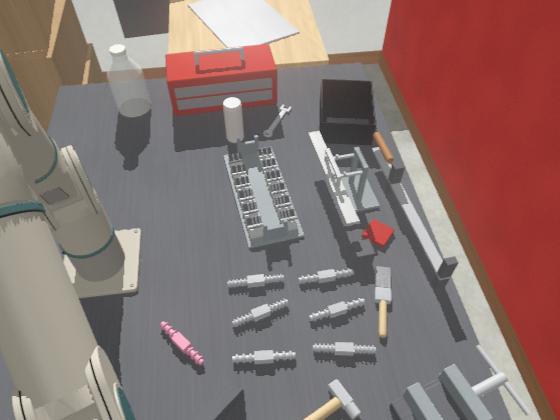

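```bash
python3 - <<'E'
from h import *
t=dict(np.load('pics/top0.npz'));s=dict(np.load('pics/side0.npz'))
a=cv2.resize(t['img'][145:280,300:405],None,fx=4,fy=4,interpolation=3)
b=cv2.resize(s['img'][260:370,225:385],None,fx=2.5,fy=2.5,interpolation=3)
c=np.zeros((560,830,3),np.uint8);c[:540,:420]=a;c[:275,425:825]=b
b=cv2.resize(s['img'][130:250,220:320],None,fx=2.2,fy=2.2,interpolation=3);c[285:285+264,430:650]=b
cv2.imwrite('pics/crop0.png',c[:,:800,::-1])
for n,d in (('top',t),('side',s)):
    P=cloud(d);g=d['img'].astype(int)
    m=((P[...,2]>6)&(P[...,2]<40)&(P[...,0]>350)&(P[...,0]<760)&(P[...,1]<0)&(P[...,1]>-420)&(d['range_z']>0)).astype(np.uint8)
    k,l,st,ce=cv2.connectedComponentsWithStats(m)
    for i in range(1,k):
        if st[i,4]<60: continue
        q=P[l==i]; r=cv2.minAreaRect(q[:,:2].astype(np.float32))
        print(n,ce[i].round(),st[i,4],'xy',np.round(r[0]),np.round(r[1]),round(r[2],1),'z',np.percentile(q[:,2],[50,98]).round(), g[l==i].mean(0).round())
E
```

```text
top [337. 140.] 542 xy [ 738. -218.] [198.  42.] 80.9 z [17. 25.] [197. 187. 166.]
top [382. 177.] 338 xy [ 610. -337.] [ 29. 151.] 84.4 z [19. 29.] [198. 199. 197.]
top [347. 178.] 321 xy [ 614. -230.] [149.  24.] 11.8 z [19. 29.] [205. 206. 204.]
top [314. 183.] 328 xy [ 609. -129.] [156.  24.] 0.5 z [20. 29.] [196. 197. 195.]
top [388. 240.] 345 xy [ 421. -331.] [ 27. 144.] 83.3 z [19. 29.] [206. 207. 205.]
top [348. 242.] 343 xy [ 422. -213.] [147.  30.] 12.8 z [19. 29.] [201. 202. 201.]
top [316. 245.] 335 xy [ 421. -118.] [143.  27.] 0.1 z [19. 28.] [198. 199. 197.]
side [366. 235.] 63 xy [748. -16.] [31. 24.] 89.9 z [15. 20.] [144.  70.  68.]
side [363. 260.] 129 xy [715. -97.] [40. 58.] 59.8 z [21. 38.] [79. 78. 81.]
side [381. 300.] 685 xy [ 739. -220.] [202.  41.] 81.7 z [19. 24.] [191. 183. 169.]
side [325. 275.] 426 xy [ 607. -131.] [149.  28.] 1.0 z [21. 28.] [169. 171. 172.]
side [256. 280.] 416 xy [ 421. -114.] [141.  40.] 1.7 z [21. 28.] [172. 174. 175.]
side [336. 309.] 479 xy [ 617. -231.] [152.  29.] 13.2 z [21. 28.] [171. 173. 174.]
side [260. 312.] 481 xy [ 421. -215.] [150.  25.] 17.8 z [21. 28.] [171. 173. 175.]
side [344. 348.] 548 xy [ 611. -337.] [ 26. 148.] 80.5 z [21. 28.] [172. 173. 175.]
side [264. 356.] 527 xy [ 420. -332.] [ 27. 141.] 88.3 z [21. 28.] [177. 178. 180.]
```

View pics/crop0.png

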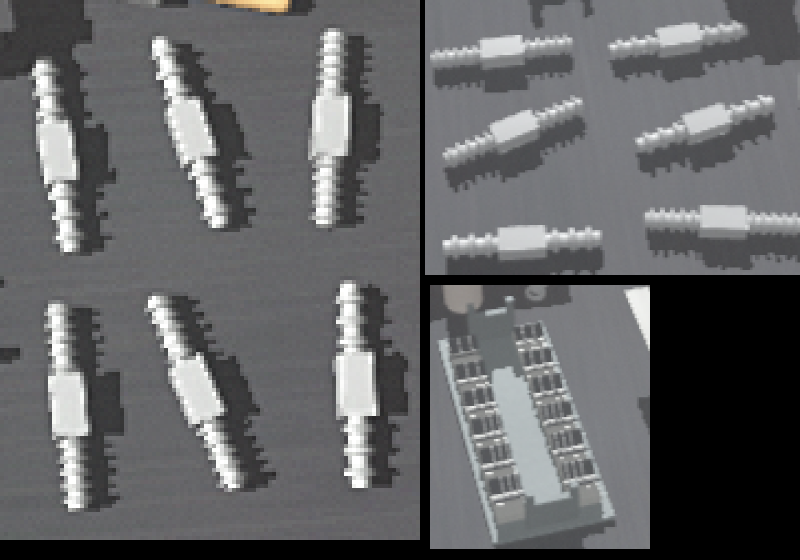

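```bash
cat >> h.py <<'E'
from scipy.spatial.transform import Rotation as Ro
def go(pos,yaw):
    """yaw (deg) = world direction of the stud axis; jaws close across it. prints turn, then shift in tool axes after the turn"""
    s=read_state();R=Ro.from_euler('xyz',s['tool_rot']).as_matrix()
    best=None
    for k in (0,1):
        y=np.radians(yaw+90+180*k);tx=np.array([0,0,-1.]);ty=np.array([np.cos(y),np.sin(y),0]);T=np.stack([tx,ty,np.cross(tx,ty)],1)
        rv=Ro.from_matrix(R.T@T).as_rotvec(degrees=True)
        if best is None or np.linalg.norm(rv)<np.linalg.norm(best[0]): best=(rv,T)
    print('turn',best[0].round(1),'shift',(best[1].T@(np.array(pos)-s['eef_pos'])).round(1),'q7',s['qpos'][6].round(2),'q1',s['qpos'][0].round(2),'clk',round(s['clock'],1))
    return best
E
python3 - <<'E'
from h import *
t=dict(np.load('pics/top0.npz'));s=dict(np.load('pics/side0.npz'))
for n,d in (('top',t),('side',s)):
    P=cloud(d)
    def reg(z0,z1,x0,x1,y0,y1):
        return (P[...,2]>z0)&(P[...,2]<z1)&(P[...,0]>x0)&(P[...,0]<x1)&(P[...,1]>y0)&(P[...,1]<y1)
    for lab,a in (('gauge',(5,90,330,580,-60,460)),('cheek',(50,90,330,580,-60,460)),('bar',(60,112,600,720,-100,420)),('handle',(125,165,560,800,-100,420)),('hi',(112,180,560,800,-100,420))):
        m=reg(*a).astype(np.uint8)
        k,l,st,ce=cv2.connectedComponentsWithStats(m)
        for i in range(1,k):
            if st[i,4]<15: continue
            q=P[l==i]; r=cv2.minAreaRect(q[:,:2].astype(np.float32))
            print(n,lab,ce[i].round(),st[i,4],'xy',np.round(r[0]),np.round(r[1]),round(r[2],1),'z',np.percentile(q[:,2],[5,50,98]).round())
go([430,-240,250],0)
print(foc(t))
E
```

```text
top gauge [207. 240.] 6156 xy [465. 196.] [173. 390.] 8.2 z [ 6. 21. 58.]
top gauge [121. 268.] 160 xy [400. 443.] [21. 54.] 78.0 z [10. 49. 89.]
top cheek [267. 223.] 92 xy [488.  19.] [69. 10.] 7.3 z [52. 59. 82.]
top cheek [144. 249.] 112 xy [441. 372.] [70. 11.] 7.8 z [52. 59. 79.]
top cheek [118. 267.] 78 xy [401. 444.] [18. 54.] 78.0 z [53. 70. 89.]
top bar [212. 162.] 1421 xy [674. 161.] [ 40. 374.] 6.2 z [ 94. 100. 107.]
top bar [129. 161.] 79 xy [704. 406.] [22. 36.] 78.8 z [61. 80. 95.]
top handle [210. 144.] 584 xy [710. 165.] [106. 117.] 6.5 z [130. 145. 158.]
top hi [210. 144.] 606 xy [710. 165.] [106. 118.] 6.5 z [127. 145. 158.]
side gauge [259. 191.] 5452 xy [460. 233.] [169. 473.] 7.9 z [ 6. 23. 75.]
side cheek [233. 126.] 164 xy [406. 444.] [58. 30.] 0.1 z [52. 70. 89.]
side cheek [247. 142.] 124 xy [442. 368.] [69. 20.] 5.9 z [51. 59. 80.]
side cheek [275. 226.] 146 xy [489.  17.] [69. 15.] 3.8 z [52. 60. 81.]
side bar [324. 125.] 85 xy [705. 403.] [24. 34.] 73.5 z [63. 79. 93.]
side bar [333. 180.] 1020 xy [674. 160.] [ 39. 378.] 6.2 z [ 98. 102. 106.]
side handle [345. 163.] 598 xy [710. 163.] [105. 121.] 6.2 z [130. 144. 158.]
side hi [346. 164.] 654 xy [710. 166.] [105. 127.] 6.2 z [120. 142. 158.]
turn [19.4  0.   0.1] shift [   5.5 -372.6 -214.1] q7 -0.02 q1 1.17 clk 0.1
543.4378969487448
```

```bash
python3 - <<'E'
from h import *
go([500,-230,330],0)
E
```

```text
turn [19.4  0.   0.1] shift [ -74.5 -382.6 -284.1] q7 -0.02 q1 1.17 clk 0.1
```

Emit:
{"name": "jog_arm", "arguments": {"series": [[[9.7, 0, 0], [0, 0, 0], 0], [[9.7, 0, 0], [0, 0, 0], 0], [[0, 0, 0], [-12, -56, -42], 0], [[0, 0, 0], [-12, -56, -42], 0], [[0, 0, 0], [-12, -56, -42], 0], [[0, 0, 0], [-12, -56, -42], 0], [[0, 0, 0], [-12, -56, -42], 0], [[0, 0, 0], [-12, -56, -42], 0]]}}

```text
clock: 1.1
eef_pos: [438.6, -315.4, 319.8]
tool_rot: [-0.645, 1.571, 2.496]
force: [0.6, -0.0, 0.4]
width: 42.6
```

```bash
python3 - <<'E'
from h import *
go([500,-230,330],0)
d=save('wrist','w1');print(d['fovy'],d['cx'],d['cy'],np.round(d['cam_to_world'],3).tolist())
s=read_state();print(s['eef_pos'],s['width'])
E
```

```text
turn [0. 0. 0.] shift [-10.2 -85.4 -61.4] q7 -0.94 q1 0.49 clk 1.1
65.70646984690485 278.73397293682007 209.91919527219247 [[0.001, 0.96, 0.281, 509.525], [-1.0, 0.001, 0.001, -315.701], [0.001, -0.281, 0.96, 437.042], [0.0, 0.0, 0.0, 1.0]]
[ 445.93633032 -306.37123107  320.97651931] 42.70693613186697
```

View pics/w1.png

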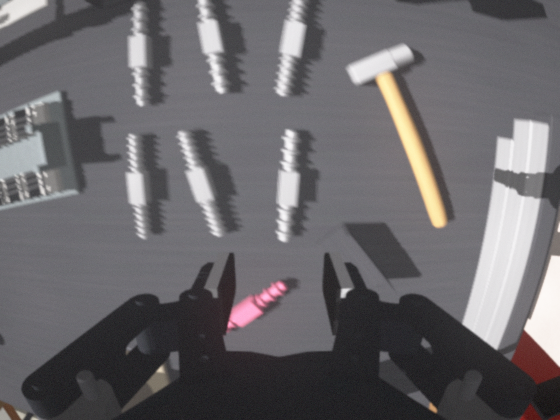

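Emit:
{"name": "jog_arm", "arguments": {"series": [[[0, 0, 0], [0, -38, -47], 0], [[0, 0, 0], [-9, -38, -47], 0], [[0, 0, 0], [0, 0, 0], 0], [[0, 0, 0], [0, 0, 0], 0]]}}

```text
clock: 1.65
eef_pos: [531.1, -241.7, 328.1]
tool_rot: [0.194, 1.569, -2.948]
force: [-0.6, -0.6, 0.3]
width: 42.8
```

```bash
cat >> h.py <<'E'
def fcloud(d):
    f=foc(d);v,u=np.mgrid[:420,:560];x=u-d['cx'];y=v-d['cy'];r=np.hypot(x,y)+1e-9;t=r/f;k=np.tan(np.minimum(t,1.5))/r
    z=d['range_z'];c=np.stack([x*k*z,-y*k*z,-z],-1);T=np.array(d['cam_to_world']);return c@T[:3,:3].T+T[:3,3]
def stud(d,xy,zc=12,fish=True,P=None):
    """collar centre, axis yaw (deg), length, from cloud; zc centre height"""
    P=fcloud(d) if P is None else P
    m=(d['range_z']>0)&(P[...,2]>zc-6)&(P[...,2]<zc+22)&(np.hypot(P[...,0]-xy[0],P[...,1]-xy[1])<95)
    k,l,st,ce=cv2.connectedComponentsWithStats(m.astype(np.uint8))
    best=min((i for i in range(1,k) if st[i,4]>150),key=lambda i:np.hypot(*(P[l==i][:,:2].mean(0)-xy)))
    q=P[l==best];r=cv2.minAreaRect(q[:,:2].astype(np.float32));b=cv2.boxPoints(r)
    e=b[1]-b[0] if np.linalg.norm(b[1]-b[0])>np.linalg.norm(b[2]-b[1]) else b[2]-b[1]
    a=e/np.linalg.norm(e);a=a*np.sign(a[0]);top=q[q[:,2]>np.percentile(q[:,2],97)-4]
    # collar top: widest part
    s=(q[:,:2]-np.array(r[0]))@a;n=np.array([-a[1],a[0]])
    c=top[np.abs((top[:,:2]-r[0])@a)<22][:,:2]
    w=(c-r[0])@n;cen=np.array(r[0])+n*(np.percentile(w,3)+np.percentile(w,97))/2
    return cen,np.degrees(np.arctan2(a[1],a[0])),max(r[1]),np.percentile(q[:,2],[50,97]),(np.percentile(w,97)-np.percentile(w,3))
E
python3 - <<'E'
from h import *
d=save('wrist','w2');print(read_state()['eef_pos'])
for n,xy in dict(A=(421,-116),B=(422,-214),C=(610,-337),D=(608,-130),E=(615,-230),G=(421,-331)).items():
    c=stud(d,xy);print(n,c[0].round(1),c[1].round(1),round(c[2]),c[3].round(),c[4].round(), np.round(proj(d,[*c[0],24],True)))
cv2.imwrite('pics/w2b.png',cv2.resize(d['img'][0:300,60:500],(800,545))[:,:,::-1])
E
```

```text
[ 530.53733765 -242.46500964  328.22081592]
A [ 425.8 -120. ] 0.2 133 [21. 25.] 23.0 [193. 245.]
B [ 420.7 -214. ] 16.5 151 [20. 25.] 23.0 [258. 249.]
C [ 611.1 -335.8] -8.9 150 [20. 25.] 22.0 [351. 112.]
D [ 607.2 -130.3] 2.5 150 [21. 25.] 23.0 [193. 115.]
E [ 616.2 -231.2] 12.1 151 [21. 25.] 22.0 [270. 106.]
G [ 445.5 -333.3] -3.9 89 [21. 25.] 21.0 [344. 232.]
```

View pics/w2b.png

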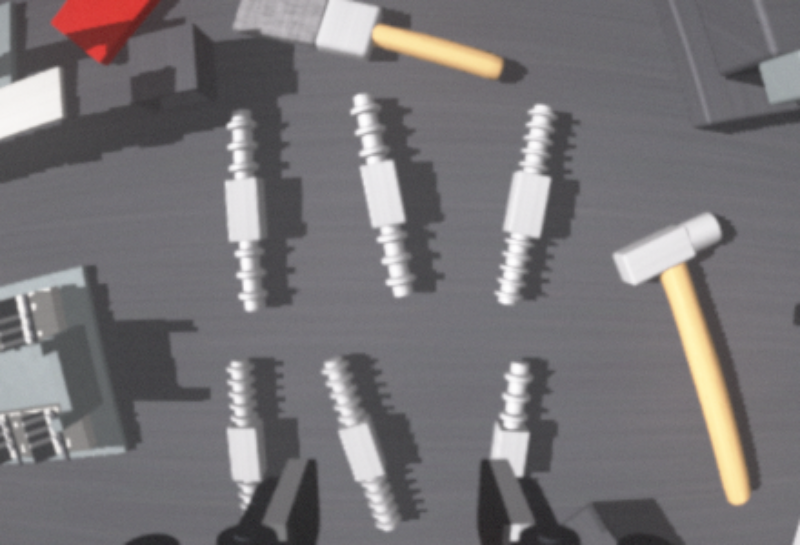

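Candidates at w2b pixels: coarse-looking (245,210) D, (382,193) E, (510,440) G; fine-looking (527,205) C, (246,450) A, (362,450) B. The pink look-alike is to be left alone. The crop shows 3 ridges on D, E and G, 5 on A, B and C. The gauge's near (-y) lanes have 3 ribs, so they are fine. D goes first.

```bash
python3 - <<'E'
from h import *
go([607.2,-130.3,100],2.5)
E
```

```text
turn [-2.6  0.1 -0. ] shift [ 228.2 -108.7  -81.5] q7 -1.15 q1 0.32 clk 1.7
```

Emit:
{"name": "jog_arm", "arguments": {"series": [[[-2.6, 0, 0], [0, 0, 0], 0], [[0, 0, 0], [46, -22, -16.5], 0], [[0, 0, 0], [46, -22, -16.5], 0], [[0, 0, 0], [46, -22, -16.5], 0], [[0, 0, 0], [46, -22, -16.5], 0], [[0, 0, 0], [45, -20.7, -15.5], 0], [[0, 0, 0], [0, 0, 0], 0], [[0, 0, 0], [0, 0, 0], 0]]}}

```text
clock: 2.7
eef_pos: [607.8, -131.6, 100.7]
tool_rot: [1.782, 1.569, -1.317]
force: [0.3, -1.1, 0.3]
width: 42.6
```

```bash
python3 - <<'E'
from h import *
d=get_image('wrist');c=stud(d,(607,-130));print(c)
go([607.2,-130.3,28],2.5)
go([*c[0],28],c[1])
E
```

```text
(array([ 607.04084892, -129.65500132]), np.float32(2.8260665), 150.0359344482422, array([20.99991721, 24.50653098]), np.float64(22.347132490756927))
turn [-0.1 -0.1 -0.1] shift [73.5 -1.6  1.1] q7 -1.3 q1 0.13 clk 2.8
turn [-0.4 -0.1 -0.1] shift [73.5 -2.3  1.2] q7 -1.3 q1 0.13 clk 2.8
```

Emit:
{"name": "jog_arm", "arguments": {"series": [[[0, 0, 0], [37, -2, 1], 0], [[0, 0, 0], [36, 0, 0], 0], [[0, 0, 0], [0, 0, 0], 0], [[0, 0, 0], [0, 0, 0], 1], [[0, 0, 0], [0, 0, 0], 1], [[0, 0, 0], [0, 0, 0], 1], [[0, 0, 0], [-60, 0, 0], 1], [[0, 0, 0], [-60, 0, 0], 1]]}}

```text
clock: 3.75
eef_pos: [606.6, -126.9, 147.9]
tool_rot: [-0.245, 1.57, 2.942]
force: [0.9, -0.3, -3.3]
width: 22.5
```

```bash
python3 - <<'E'
from h import *
g=lambda lx,y,z=150:[465-.132*y,194+.991*y,z]
print(read_state()['eef_pos'],read_state()['width'],read_state()['force'])
go([465-20,194,240],7.6)
go(g(0,135),7.6)
E
```

```text
[ 606.58680303 -126.92273275  147.91267662] 22.529123406954856 [ 0.88515913 -0.25168732 -3.32419658]
turn [-5.   0.1  0. ] shift [ -92.1 -339.5  117.7] q7 -1.31 q1 0.12 clk 3.8
turn [-5.   0.1  0. ] shift [  -2.1 -471.8   97.9] q7 -1.31 q1 0.12 clk 3.8
```

Emit:
{"name": "jog_arm", "arguments": {"series": [[[0, 0, 0], [-60, 0, 0], 1], [[-5, 0, 0], [-52, 0, 0], 1], [[0, 0, 0], [0, -55, 12], 1], [[0, 0, 0], [0, -55, 12], 1], [[0, 0, 0], [0, -55, 12], 1], [[0, 0, 0], [0, -56, 12], 1], [[0, 0, 0], [0, -56, 12], 1], [[0, 0, 0], [0, -56, 13], 1]]}}

```text
clock: 4.75
eef_pos: [489.8, 194.9, 259.5]
tool_rot: [-2.833, 1.569, 0.441]
force: [1.4, 1.4, -3.6]
width: 22.8
```

Emit:
{"name": "jog_arm", "arguments": {"series": [[[0, 0, 0], [0, 0, 0], 1], [[0, 0, 0], [0, 0, 0], 1], [[0, 0, 0], [0, 0, 0], 1]]}}

```text
clock: 5.12
eef_pos: [491.2, 191.6, 259.0]
tool_rot: [2.161, 1.57, -0.851]
force: [0.5, -0.8, -2.7]
width: 22.6
```

```bash
python3 - <<'E'
from h import *
d=save('wrist','w3');print(read_state()['eef_pos'],read_state()['width'],Ro.from_euler('xyz',read_state()['tool_rot']).as_matrix().round(3).tolist())
P=fcloud(d);q=P[(P[...,2]>6)&(P[...,2]<60)&(abs(P[...,0]-465)<140)&(abs(P[...,1]-194)<230)&(d['range_z']>0)]
r=cv2.minAreaRect(q[:,:2].astype(np.float32));print(r)
E
```

```text
[491.2594942  191.62789718 258.87644323] 23.08841452135489 [[0.0, 0.129, -0.992], [-0.001, -0.992, -0.129], [-1.0, 0.001, -0.0]]
((465.8174743652344, 195.4839324951172), (165.31134033203125, 384.6756896972656), 7.486988544464111)
```

View pics/w3.png

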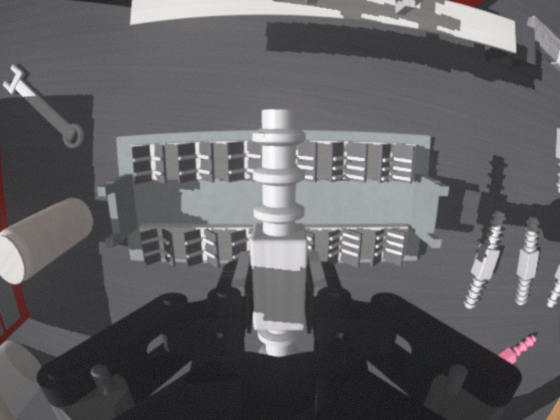

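```bash
cat >> h.py <<'E'
GC=np.array([465.8,195.5]);GY=7.5
def lane(y,z,off=0):
    a=np.radians(GY);gx=np.array([np.cos(a),np.sin(a)]);gy=np.array([-gx[1],gx[0]]);return [*(GC+gy*y+gx*off),z]
def held(d):
    """held stud in tool frame: tip distance ahead (along -tool z), lateral (tool y), height, yaw"""
    s=read_state();R=Ro.from_euler('xyz',s['tool_rot']).as_matrix();P=fcloud(d);L=(P-s['eef_pos'])@R
    a=-L[...,2] if (R[:,2]@[1,0,0])<0 else L[...,2]
    m=(d['range_z']>0)&(abs(L[...,1])<18)&(L[...,0]>-15)&(L[...,0]<35)&(a>26)&(a<95)
    k,l,st,ce=cv2.connectedComponentsWithStats(m.astype(np.uint8));i=1+np.argmax(st[1:,4]);q=l==i
    lat=L[...,1][q];aa=a[q];f=[]
    b=[(x,(np.percentile(lat[abs(aa-x)<4],5)+np.percentile(lat[abs(aa-x)<4],95))/2) for x in (36,44,52,60,68)]
    p=np.polyfit(*np.array(b).T,1)
    print('tip',np.percentile(aa,[98,99.5,100]).round(1),'lat@0',p[1].round(1),'slope deg',np.degrees(p[0]).round(1),'top',np.percentile(L[...,0][q],[2,50]).round(1))
E
python3 - <<'E'
from h import *
d=dict(np.load('pics/w3.npz'));held(d)
go(lane(135,150),GY)
E
```

```text
tip [72.9 73.7 73.9] lat@0 -0.0 slope deg 0.3 top [ 6.4 11. ]
turn [-0.1 -0.  -0. ] shift [ 108.9 -142.2   24.7] q7 -1.84 q1 -0.45 clk 5.2
```

Emit:
{"name": "jog_arm", "arguments": {"series": [[[0, 0, 0], [0, -47, 8], 1], [[0, 0, 0], [0, -47, 8], 1], [[0, 0, 0], [50, -48, 8], 1], [[0, 0, 0], [59, 0, 0], 1], [[0, 0, 0], [0, 0, 0], 1], [[0, 0, 0], [0, 0, 0], 1], [[0, 0, 0], [0, 0, 0], 1]]}}

```text
clock: 6.05
eef_pos: [451.7, 326.2, 157.6]
tool_rot: [-2.681, 1.566, 0.591]
force: [-0.6, 0.2, -3.2]
width: 22.7
```

```bash
python3 - <<'E'
from h import *
go(lane(135,58.5,1),GY)
E
```

```text
turn [-0.  -0.3  0.1] shift [99.1 -3.6  2.1] q7 -2.1 q1 -0.69 clk 6.0
```

Emit:
{"name": "jog_arm", "arguments": {"series": [[[0, 0, 0], [40, -3.5, 2], 1], [[0, 0, 0], [35, 0, 0], 1], [[0, 0, 0], [0, 0, 0], 1], [[0, 0, 0], [0, 0, 0], 1]]}}

```text
clock: 6.55
eef_pos: [448.6, 329.9, 82.0]
tool_rot: [-2.656, 1.567, 0.618]
force: [-0.5, 0.6, -2.5]
width: 22.7
```

```bash
python3 - <<'E'
from h import *
go(lane(135,58.5,1),GY);d=get_image('wrist');held(d);print(read_state()['force'])
E
```

```text
turn [ 0.1 -0.2  0.1] shift [23.5  0.5 -0.5] q7 -2.1 q1 -0.69 clk 6.5
tip [72.8 73.6 73.8] lat@0 0.1 slope deg 0.4 top [ 6.7 11.3]
[ 0.54566684  1.10141845 -3.68611518]
```

Accurate. Lower, release with a small opening, lift.

Emit:
{"name": "jog_arm", "arguments": {"series": [[[0, 0, 0], [14, 0.5, -0.5], 1], [[0, 0, 0], [8, 0, 0], 1], [[0, 0, 0], [0, 0, 0], 1], [[0, 0, 0], [0, 0, 0], 1]]}}

```text
clock: 7.1
eef_pos: [448.0, 329.8, 58.7]
tool_rot: [-2.221, 1.569, 1.053]
force: [-2.0, -0.2, 6.6]
width: 22.7
```

Emit:
{"name": "jog_arm", "arguments": {"series": [[[0, 0, 0], [0, 0, 0], 0.2], [[0, 0, 0], [0, 0, 0], 0.2], [[0, 0, 0], [-30, 0, 0], 0.2], [[0, 0, 0], [-60, 0, 0], 0.2], [[0, 0, 0], [-60, 0, 0], 0.2], [[0, 0, 0], [0, 0, 0], 0.2], [[0, 0, 0], [0, 0, 0], 0.2]]}}

```text
clock: 7.98
eef_pos: [447.3, 328.5, 207.6]
tool_rot: [0.599, 1.57, -2.41]
force: [-0.2, 0.2, 0.4]
width: 34.4
```

```bash
cat >> h.py <<'E'
def seat(d,y):
    P=fcloud(d);c=stud(d,lane(y,0)[:2],42,P=P)
    a=np.radians(GY);gx=np.array([np.cos(a),np.sin(a)]);gy=np.array([-gx[1],gx[0]])
    L=P[...,:2]-np.array(lane(y,0)[:2]);u=L@gx;v=L@gy
    m=(abs(u)<18)&(abs(v)<8)&(P[...,2]>20)&(d['range_z']>0)&(P[...,2]<90)
    print('lane',y,'collar top z (54 seated)',np.percentile(P[m][:,2],[10,50,90]).round(1),m.sum())
E
python3 - <<'E'
from h import *
d=save('wrist','w4');seat(d,135);go([616,-231,240],12);print(read_state()['width'],read_state()['eef_pos'])
d=get_image('top');P=cloud(d)
for n,xy in dict(A=(421,-116),B=(422,-214),C=(610,-337),E=(615,-230),G=(421,-331)).items():
    try:c=stud(d,xy,P=P);print(n,c[0].round(1),c[1].round(1),round(c[2]))
    except Exception as e:print(n,e)
E
```

```text
lane 135 collar top z (54 seated) [52.5 53.3 54.2] 736
turn [-4.4  0.1 -0.1] shift [-33.2 582.2 -49.1] q7 -2.1 q1 -0.7 clk 8.0
34.17994659688684 [446.89184194 328.22039246 206.79629395]
A [ 417.1 -119.3] 1.0 155
B [ 419.7 -212.8] 17.4 149
C [ 609.  -334.7] -7.1 150
E [ 614.6 -230.2] 12.0 149
G [ 415.2 -330.8] -4.4 151
```

Emit:
{"name": "jog_arm", "arguments": {"series": [[[-4.4, 0, 0], [0, 0, 0], 0], [[0, 0, 0], [0, 58, -5], 0], [[0, 0, 0], [0, 58, -5], 0], [[0, 0, 0], [0, 58, -5], 0], [[0, 0, 0], [0, 58, -5], 0], [[0, 0, 0], [0, 58, -5], 0], [[0, 0, 0], [0, 58, -5], 0], [[0, 0, 0], [0, 58, -5], 0]]}}

```text
clock: 9.07
eef_pos: [565.9, -62.7, 206.1]
tool_rot: [-0.358, 1.568, 2.993]
force: [1.4, 1.4, -0.7]
width: 42.6
```

Emit:
{"name": "jog_arm", "arguments": {"series": [[[0, 0, 0], [0, 58, -5], 0], [[0, 0, 0], [30, 58, -5], 0], [[0, 0, 0], [40, 58, -4], 0], [[0, 0, 0], [35, 0, 0], 0], [[0, 0, 0], [0, 0, 0], 0], [[0, 0, 0], [0, 0, 0], 0]]}}

```text
clock: 9.82
eef_pos: [614.0, -218.2, 108.9]
tool_rot: [-1.553, 1.57, 1.799]
force: [0.6, -0.2, -0.1]
width: 42.6
```

```bash
cat > ap.py <<'E'
from h import *
import sys
x,y=map(float,sys.argv[1:3])
d=get_image('wrist');c=stud(d,(x,y));print(c);go([*c[0],28],c[1])
E
python3 ap.py 616 -231
```

```text
(array([ 615.83755384, -231.12539651]), np.float32(11.928961), 149.51495361328125, array([21.16356956, 24.48678709]), np.float64(22.564764771120366))
turn [ 0.2 -0.1 -0. ] shift [81.8 12.8  1.4] q7 -1.08 q1 0.31 clk 9.9
```

Emit:
{"name": "jog_arm", "arguments": {"series": [[[0, 0, 0], [41, 12.8, 1], 0], [[0, 0, 0], [41, 0, 0], 0], [[0, 0, 0], [0, 0, 0], 0], [[0, 0, 0], [0, 0, 0], 1], [[0, 0, 0], [0, 0, 0], 1], [[0, 0, 0], [0, 0, 0], 1], [[0, 0, 0], [-60, 0, 0], 1], [[0, 0, 0], [-60, 0, 0], 1]]}}

```text
clock: 10.88
eef_pos: [614.5, -231.7, 147.7]
tool_rot: [-0.551, 1.569, 2.8]
force: [1.6, -0.1, -3.0]
width: 22.5
```

Emit:
{"name": "jog_arm", "arguments": {"series": [[[2.2, 0, 0], [-40, 0, 0], 1], [[2.3, 0, 0], [0, 0, 0], 1], [[0, 0, 0], [0, -58, 10], 1], [[0, 0, 0], [0, -58, 10], 1], [[0, 0, 0], [0, -58, 10], 1], [[0, 0, 0], [0, -58, 10], 1], [[0, 0, 0], [0, -58, 10], 1], [[0, 0, 0], [0, -58, 10], 1]]}}

```text
clock: 11.88
eef_pos: [508.4, 106.5, 185.5]
tool_rot: [0.121, 1.568, -2.89]
force: [0.6, 0.7, -4.1]
width: 22.6
```

Emit:
{"name": "jog_arm", "arguments": {"series": [[[0, 0, 0], [0, -58, 10], 1], [[0, 0, 0], [0, -58, 11], 1], [[0, 0, 0], [30, -58, 11], 1], [[0, 0, 0], [0, 0, 0], 1], [[0, 0, 0], [0, 0, 0], 1], [[0, 0, 0], [0, 0, 0], 1]]}}

```text
clock: 12.62
eef_pos: [457.5, 268.4, 158.4]
tool_rot: [1.434, 1.57, -1.579]
force: [0.0, 0.2, -2.9]
width: 22.4
```

```bash
cat > pl.py <<'E'
from h import *
import sys
d=get_image('wrist');held(d);go(lane(float(sys.argv[1]),85),GY);print(read_state()['eef_pos'],read_state()['width'])
E
python3 pl.py 81
```

```text
tip [73.5 74.3 74.5] lat@0 0.0 slope deg 0.6 top [ 6.6 11.2]
turn [-0.2 -0.  -0. ] shift [73.6 -7.5  1.5] q7 -1.99 q1 -0.61 clk 12.7
[457.70041409 268.54458745 158.59164228] 22.774318322526888
```

Emit:
{"name": "jog_arm", "arguments": {"series": [[[0, 0, 0], [0, -7.5, 1], 1], [[0, 0, 0], [40, 0, 0], 1], [[0, 0, 0], [34, 0, 0], 1], [[0, 0, 0], [0, 0, 0], 1], [[0, 0, 0], [0, 0, 0], 1], [[0, 0, 0], [0, 0, 0], 1]]}}

```text
clock: 13.42
eef_pos: [456.1, 278.2, 86.1]
tool_rot: [-2.676, 1.568, 0.596]
force: [0.5, -0.2, -2.3]
width: 22.3
```

```bash
cat > pl2.py <<'E'
from h import *
import sys
go(lane(float(sys.argv[1]),58.5,float(sys.argv[2])),GY)
E
python3 pl2.py 81 0.5
```

```text
turn [-0.  -0.2  0.1] shift [27.6  2.3  0.6] q7 -2.0 q1 -0.62 clk 13.4
```

Emit:
{"name": "jog_arm", "arguments": {"series": [[[0, 0, 0], [14, 2.3, 0.6], 1], [[0, 0, 0], [13, 0, 0], 1], [[0, 0, 0], [0, 0, 0], 1], [[0, 0, 0], [0, 0, 0], 1]]}}

```text
clock: 13.92
eef_pos: [455.2, 276.2, 58.4]
tool_rot: [-2.356, 1.569, 0.916]
force: [-2.1, 0.2, 11.6]
width: 22.8
```

Emit:
{"name": "jog_arm", "arguments": {"series": [[[0, 0, 0], [0, 0, 0], 0.2], [[0, 0, 0], [0, 0, 0], 0.2], [[0, 0, 0], [-30, 0, 0], 0.2], [[0, 0, 0], [-60, 0, 0], 0.2], [[0, 0, 0], [-60, 0, 0], 0.2], [[0, 0, 0], [0, 0, 0], 0.2], [[0, 0, 0], [0, 0, 0], 0.2]]}}

```text
clock: 14.8
eef_pos: [454.3, 274.9, 207.1]
tool_rot: [0.479, 1.57, -2.532]
force: [-0.1, 0.0, 0.3]
width: 34.2
```

```bash
cat > ck.py <<'E'
from h import *
import sys
d=get_image('wrist')
n=int(sys.argv[1])
for y in [135,81,27][:n] if n<4 else [135,81,27,-27,-81,-135][:n]: seat(d,y)
d=get_image('top');P=cloud(d)
for n,xy in dict(A=(421,-116),B=(422,-214),C=(610,-337),E=(615,-230),G=(421,-331)).items():
    try:c=stud(d,xy,P=P);print(n,c[0].round(1),c[1].round(1),round(c[2]))
    except Exception as e:print(n,e)
if len(sys.argv)>2:x,y,w=map(float,sys.argv[2:5]);go([x,y,100],w)
E
python3 ck.py 2 418 -332 -4
```

```text
lane 135 collar top z (54 seated) [52.6 53.4 54.3] 713
lane 81 collar top z (54 seated) [52.6 53.4 54.2] 747
A [ 417.1 -118. ] 1.3 151
B [ 419.7 -212.1] 15.5 150
C [ 610.6 -335.3] -9.5 152
E min() iterable argument is empty
G [ 415.5 -329.7] -5.8 149
turn [11.5  0.2 -0.1] shift [105.9 607.6  -6.7] q7 -2.0 q1 -0.63 clk 14.9
```

Emit:
{"name": "jog_arm", "arguments": {"series": [[[5.8, 0, 0], [0, 0, 0], 0], [[5.7, 0, 0], [0, 0, 0], 0], [[0, 0, 0], [0, 57, 0], 0], [[0, 0, 0], [0, 57, 0], 0], [[0, 0, 0], [0, 57, 0], 0], [[0, 0, 0], [0, 57, 0], 0], [[0, 0, 0], [0, 57, 0], 0], [[0, 0, 0], [0, 57, 0], 0]]}}

```text
clock: 15.9
eef_pos: [429.8, -67.6, 206.2]
tool_rot: [0.019, 1.568, 3.091]
force: [1.4, 1.2, 0.9]
width: 42.6
```

Emit:
{"name": "jog_arm", "arguments": {"series": [[[0, 0, 0], [0, 57, 0], 0], [[0, 0, 0], [0, 57, 0], 0], [[0, 0, 0], [0, 57, -3], 0], [[0, 0, 0], [0, 57, -4], 0], [[0, 0, 0], [0, 38, 0], 0], [[0, 0, 0], [50, 0, 0], 0], [[0, 0, 0], [50, 0, 0], 0], [[0, 0, 0], [0, 0, 0], 0]]}}

```text
clock: 16.9
eef_pos: [416.1, -329.5, 103.2]
tool_rot: [-0.564, 1.56, 2.508]
force: [0.1, -0.7, 0.4]
width: 42.3
```

Emit:
{"name": "jog_arm", "arguments": {"series": [[[0, 0, 0], [0, 0, 0], 0], [[0, 0, 0], [0, 0, 0], 0]]}}

```text
clock: 17.15
eef_pos: [420.5, -332.5, 109.3]
tool_rot: [2.574, 1.567, -0.637]
force: [-0.7, -0.8, -0.4]
width: 42.9
```

```bash
python3 ap.py 418 -331; python3 -c "
from h import *
print(read_state()['eef_pos'])"
```

```text
(array([ 414.76194128, -330.70478065]), np.float32(-4.138917), 150.55299377441406, array([21.08722617, 24.4618012 ]), np.float64(22.37163356144456))
turn [ 0.2 -0.2 -0.1] shift [81.3 -1.3  5.8] q7 -0.95 q1 0.58 clk 17.2
[ 420.45891733 -332.4160065   109.33424463]
```

Emit:
{"name": "jog_arm", "arguments": {"series": [[[0, 0, 0], [41, -1.3, 5.8], 0], [[0, 0, 0], [40, 0, 0], 0], [[0, 0, 0], [0, 0, 0], 0], [[0, 0, 0], [0, 0, 0], 1], [[0, 0, 0], [0, 0, 0], 1], [[0, 0, 0], [0, 0, 0], 1], [[0, 0, 0], [-60, 0, 0], 1], [[0, 0, 0], [-60, 0, 0], 1]]}}

```text
clock: 18.2
eef_pos: [413.1, -329.5, 147.5]
tool_rot: [-0.576, 1.569, 2.496]
force: [0.8, -1.2, -4.0]
width: 22.4
```

Emit:
{"name": "jog_arm", "arguments": {"series": [[[-5.8, 0, 0], [-40, 0, 0], 1], [[-5.8, 0, 0], [0, 0, 0], 1], [[0, 0, 0], [0, -55, -12], 1], [[0, 0, 0], [0, -55, -12], 1], [[0, 0, 0], [0, -55, -12], 1], [[0, 0, 0], [0, -55, -12], 1], [[0, 0, 0], [0, -55, -12], 1], [[0, 0, 0], [0, -55, -12], 1]]}}

```text
clock: 19.2
eef_pos: [441.1, 8.3, 187.2]
tool_rot: [3.055, 1.57, 0.046]
force: [1.6, 0.4, -3.6]
width: 22.7
```

Emit:
{"name": "jog_arm", "arguments": {"series": [[[0, 0, 0], [0, -55, -12], 1], [[0, 0, 0], [0, -55, -12], 1], [[0, 0, 0], [0, -55, -12], 1], [[0, 0, 0], [30, -47, -11], 1], [[0, 0, 0], [0, 0, 0], 1], [[0, 0, 0], [0, 0, 0], 1], [[0, 0, 0], [0, 0, 0], 1], [[0, 0, 0], [0, 0, 0], 1]]}}

```text
clock: 20.2
eef_pos: [460.3, 221.7, 157.2]
tool_rot: [3.132, 1.57, 0.121]
force: [0.2, -0.1, -2.8]
width: 22.7
```

```bash
python3 pl.py 27
```

```text
tip [75.2 76.1 76.3] lat@0 0.2 slope deg 0.2 top [ 5.5 10. ]
turn [ 0. -0.  0.] shift [72.1 -0.1 -2. ] q7 -1.87 q1 -0.56 clk 20.2
[460.27226144 221.95048603 157.08212623] 23.09741867069367
```

Emit:
{"name": "jog_arm", "arguments": {"series": [[[0, 0, 0], [36, 0, -0.7], 1], [[0, 0, 0], [36, 0, 0], 1], [[0, 0, 0], [0, 0, 0], 1], [[0, 0, 0], [0, 0, 0], 1], [[0, 0, 0], [0, 0, 0], 1]]}}

```text
clock: 20.88
eef_pos: [461.6, 223.4, 86.0]
tool_rot: [-2.804, 1.568, 0.47]
force: [0.1, 0.7, -3.1]
width: 22.6
```

```bash
python3 pl2.py 27 -1.3
```

```text
turn [ 0.1 -0.2  0.1] shift [27.5  1.2  0.8] q7 -1.85 q1 -0.54 clk 20.9
```

Emit:
{"name": "jog_arm", "arguments": {"series": [[[0, 0, 0], [14, 1.2, 0.8], 1], [[0, 0, 0], [13, 0, 0], 1], [[0, 0, 0], [0, 0, 0], 1], [[0, 0, 0], [0, 0, 0], 1]]}}

```text
clock: 21.38
eef_pos: [460.0, 222.3, 57.6]
tool_rot: [-1.96, 1.57, 1.314]
force: [-0.6, 0.8, 7.2]
width: 22.6
```

Emit:
{"name": "jog_arm", "arguments": {"series": [[[0, 0, 0], [0, 0, 0], 0.2], [[0, 0, 0], [0, 0, 0], 0.2], [[0, 0, 0], [-30, 0, 0], 0.2], [[0, 0, 0], [-60, 0, 0], 0.2], [[0, 0, 0], [-60, 0, 0], 0.2], [[0, 0, 0], [0, 0, 0], 0.2], [[0, 0, 0], [0, 0, 0], 0.2]]}}

```text
clock: 22.25
eef_pos: [459.5, 221.5, 207.3]
tool_rot: [0.326, 1.57, -2.683]
force: [0.4, 0.1, -0.3]
width: 34.0
```

```bash
python3 ck.py 3 611 -336 -8.9
```

```text
lane 135 collar top z (54 seated) [52.5 53.3 54.2] 633
lane 81 collar top z (54 seated) [52.6 53.5 54.3] 720
lane 27 collar top z (54 seated) [52.5 53.3 54.3] 756
A [ 417.7 -118.7] 0.2 151
B [ 419.9 -212.1] 18.1 150
C [ 610.4 -334.6] -8.7 150
E min() iterable argument is empty
G min() iterable argument is empty
turn [16.5  0.2 -0.1] shift [ 106.1  527.  -236.4] q7 -1.87 q1 -0.57 clk 22.4
```

Emit:
{"name": "jog_arm", "arguments": {"series": [[[8.2, 0, 0], [0, 0, 0], 0], [[8.3, 0, 0], [0, 0, 0], 0], [[0, 0, 0], [0, 54, -24], 0], [[0, 0, 0], [0, 54, -24], 0], [[0, 0, 0], [0, 54, -24], 0], [[0, 0, 0], [0, 54, -24], 0], [[0, 0, 0], [0, 54, -24], 0], [[0, 0, 0], [0, 54, -24], 0]]}}

```text
clock: 23.35
eef_pos: [551.6, -122.3, 205.6]
tool_rot: [-0.052, 1.567, 2.934]
force: [1.2, 0.8, 0.3]
width: 42.3
```

Emit:
{"name": "jog_arm", "arguments": {"series": [[[0, 0, 0], [0, 54, -24], 0], [[0, 0, 0], [0, 54, -24], 0], [[0, 0, 0], [0, 54, -24], 0], [[0, 0, 0], [0, 49, -22], 0], [[0, 0, 0], [50, 0, 0], 0], [[0, 0, 0], [50, 0, 0], 0], [[0, 0, 0], [0, 0, 0], 0], [[0, 0, 0], [0, 0, 0], 0]]}}

```text
clock: 24.35
eef_pos: [612.9, -344.0, 108.1]
tool_rot: [2.452, 1.57, -0.844]
force: [-0.2, -1.5, 0.5]
width: 42.9
```

Emit:
{"name": "jog_arm", "arguments": {"series": [[[0, 0, 0], [0, 0, 0], 0], [[0, 0, 0], [0, 0, 0], 0]]}}

```text
clock: 24.6
eef_pos: [613.4, -344.1, 109.6]
tool_rot: [2.807, 1.568, -0.489]
force: [0.0, 0.1, 0.1]
width: 43.0
```

```bash
python3 ap.py 611 -336
```

```text
(array([ 610.13875654, -335.85374127]), np.float32(-9.345996), 150.67933654785156, array([21.01422329, 24.4573219 ]), np.float64(22.374892196027353))
turn [ 0.5 -0.1 -0. ] shift [81.3 -7.5  4.3] q7 -1.15 q1 0.4 clk 24.6
```

Emit:
{"name": "jog_arm", "arguments": {"series": [[[0.5, 0, 0], [41, -7.5, 4.3], 0], [[0, 0, 0], [40, 0, 0], 0], [[0, 0, 0], [0, 0, 0], 0], [[0, 0, 0], [0, 0, 0], 1], [[0, 0, 0], [0, 0, 0], 1], [[0, 0, 0], [0, 0, 0], 1], [[0, 0, 0], [-60, 0, 0], 1], [[0, 0, 0], [-60, 0, 0], 1]]}}

```text
clock: 25.65
eef_pos: [608.2, -335.0, 146.3]
tool_rot: [-0.286, 1.567, 2.692]
force: [1.4, -0.7, -2.2]
width: 22.8
```

Emit:
{"name": "jog_arm", "arguments": {"series": [[[-8.4, 0, 0], [-40, 0, 0], 1], [[-8.4, 0, 0], [0, 0, 0], 1], [[0, 0, 0], [0, -55, 8], 1], [[0, 0, 0], [0, -55, 8], 1], [[0, 0, 0], [0, -55, 8], 1], [[0, 0, 0], [0, -55, 8], 1], [[0, 0, 0], [0, -55, 8], 1], [[0, 0, 0], [0, -55, 8], 1]]}}

```text
clock: 26.65
eef_pos: [518.1, -12.9, 186.4]
tool_rot: [-0.438, 1.57, 2.833]
force: [0.4, -0.2, -3.2]
width: 22.5
```

Emit:
{"name": "jog_arm", "arguments": {"series": [[[0, 0, 0], [0, -55, 8], 1], [[0, 0, 0], [0, -55, 8], 1], [[0, 0, 0], [0, -55, 8], 1], [[0, 0, 0], [30, -27, 2], 1], [[0, 0, 0], [0, 0, 0], 1], [[0, 0, 0], [0, 0, 0], 1], [[0, 0, 0], [0, 0, 0], 1], [[0, 0, 0], [0, 0, 0], 1]]}}

```text
clock: 27.65
eef_pos: [469.2, 171.6, 157.1]
tool_rot: [3.11, 1.57, 0.096]
force: [0.7, -0.4, -2.8]
width: 22.7
```

```bash
python3 pl.py -27
```

```text
tip [75.3 76.1 76.3] lat@0 0.2 slope deg 0.3 top [4.5 9. ]
turn [-0.2 -0.1  0. ] shift [72.   3.   0.2] q7 -1.75 q1 -0.47 clk 27.7
[469.11008279 171.74357552 156.96636435] 22.5654689859868
```

Emit:
{"name": "jog_arm", "arguments": {"series": [[[0, 0, 0], [36, 3, 1.5], 1], [[0, 0, 0], [36, 0, 0], 1], [[0, 0, 0], [0, 0, 0], 1], [[0, 0, 0], [0, 0, 0], 1], [[0, 0, 0], [0, 0, 0], 1]]}}

```text
clock: 28.32
eef_pos: [468.6, 169.7, 86.0]
tool_rot: [-2.902, 1.568, 0.369]
force: [0.2, -0.2, -3.9]
width: 23.0
```

```bash
python3 pl2.py -27 -1.3;python3 -c "
from h import *
held(get_image('wrist'))"
```

```text
turn [-0.1 -0.2  0. ] shift [27.5  1.   0.7] q7 -1.73 q1 -0.45 clk 28.3
tip [75.4 76.2 76.4] lat@0 0.1 slope deg 0.1 top [4.4 8.9]
```

Emit:
{"name": "jog_arm", "arguments": {"series": [[[0, 0, 0], [15, 1, 0.7], 1], [[0, 0, 0], [14, 0, 0], 1], [[0, 0, 0], [0, 0, 0], 1], [[0, 0, 0], [0, 0, 0], 1]]}}

```text
clock: 28.88
eef_pos: [467.3, 168.9, 55.8]
tool_rot: [-2.461, 1.569, 0.81]
force: [-1.4, 2.0, 10.3]
width: 22.5
```

Emit:
{"name": "jog_arm", "arguments": {"series": [[[0, 0, 0], [0, 0, 0], 0.2], [[0, 0, 0], [0, 0, 0], 0.2], [[0, 0, 0], [-30, 0, 0], 0.2], [[0, 0, 0], [-60, 0, 0], 0.2], [[0, 0, 0], [-60, 0, 0], 0.2], [[0, 0, 0], [0, 0, 0], 0.2], [[0, 0, 0], [0, 0, 0], 0.2]]}}

```text
clock: 29.75
eef_pos: [466.5, 168.1, 205.1]
tool_rot: [0.179, 1.57, -2.833]
force: [-0.5, 0.4, 0.4]
width: 34.3
```

```bash
python3 ck.py 4 420.7 -214 16.5
```

```text
lane 135 collar top z (54 seated) [52.5 53.3 54.1] 508
lane 81 collar top z (54 seated) [52.5 53.4 54.2] 639
lane 27 collar top z (54 seated) [52.5 53.4 54.2] 720
lane -27 collar top z (54 seated) [52.6 53.4 54.2] 777
A [ 417.1 -118.6] -2.4 150
B [ 419.5 -212.2] 17.6 149
C min() iterable argument is empty
E min() iterable argument is empty
G min() iterable argument is empty
turn [-9.1  0.2 -0. ] shift [104.1 353.3 151.8] q7 -1.75 q1 -0.48 clk 29.9
```

Emit:
{"name": "jog_arm", "arguments": {"series": [[[-9.1, 0, 0], [0, 0, 0], 0], [[0, 0, 0], [0, 51, 22], 0], [[0, 0, 0], [0, 51, 22], 0], [[0, 0, 0], [0, 51, 22], 0], [[0, 0, 0], [0, 51, 22], 0], [[0, 0, 0], [0, 51, 22], 0], [[0, 0, 0], [0, 51, 22], 0], [[0, 0, 0], [0, 48, 21], 0]]}}

```text
clock: 30.85
eef_pos: [419.7, -216.2, 204.0]
tool_rot: [-0.729, 1.568, 2.7]
force: [0.7, 0.9, 0.0]
width: 42.8
```

Emit:
{"name": "jog_arm", "arguments": {"series": [[[0, 0, 0], [50, 0, 0], 0], [[0, 0, 0], [50, 0, 0], 0], [[0, 0, 0], [0, 0, 0], 0], [[0, 0, 0], [0, 0, 0], 0], [[0, 0, 0], [0, 0, 0], 0], [[0, 0, 0], [0, 0, 0], 0]]}}

```text
clock: 31.6
eef_pos: [421.8, -214.9, 107.0]
tool_rot: [2.445, 1.568, -0.408]
force: [-0.9, 0.3, 0.4]
width: 42.7
```

```bash
python3 ap.py 420.7 -214
```

```text
(array([ 420.75243205, -213.76583118]), np.float32(16.990295), 150.10784912109375, array([21.15646945, 24.47915823]), np.float64(22.464639205135843))
turn [-0.5 -0.1 -0.1] shift [78.8 -1.3  0.5] q7 -0.82 q1 0.39 clk 31.6
```

Emit:
{"name": "jog_arm", "arguments": {"series": [[[-0.5, 0, 0], [40, -1.3, 0.5], 0], [[0, 0, 0], [39, 0, 0], 0], [[0, 0, 0], [0, 0, 0], 0], [[0, 0, 0], [0, 0, 0], 1], [[0, 0, 0], [0, 0, 0], 1], [[0, 0, 0], [0, 0, 0], 1], [[0, 0, 0], [-60, 0, 0], 1], [[0, 0, 0], [-60, 0, 0], 1]]}}

```text
clock: 32.65
eef_pos: [425.7, -216.3, 152.7]
tool_rot: [-0.789, 1.558, 2.65]
force: [1.5, -0.9, -3.5]
width: 22.6
```

Emit:
{"name": "jog_arm", "arguments": {"series": [[[9.5, 0, 0], [-40, 0, 0], 1], [[0, 0, 0], [0, -53, -16], 1], [[0, 0, 0], [0, -53, -16], 1], [[0, 0, 0], [0, -53, -16], 1], [[0, 0, 0], [0, -53, -16], 1], [[0, 0, 0], [0, -53, -17], 1], [[0, 0, 0], [0, -54, -17], 1], [[0, 0, 0], [30, 0, 0], 1]]}}

```text
clock: 33.65
eef_pos: [484.2, 119.5, 164.8]
tool_rot: [-1.595, 1.56, 1.687]
force: [0.2, -1.3, -4.7]
width: 22.7
```

Emit:
{"name": "jog_arm", "arguments": {"series": [[[0, 0, 0], [0, 0, 0], 1], [[0, 0, 0], [0, 0, 0], 1], [[0, 0, 0], [0, 0, 0], 1], [[0, 0, 0], [0, 0, 0], 1]]}}

```text
clock: 34.15
eef_pos: [482.2, 111.8, 163.7]
tool_rot: [-0.704, 1.561, 2.568]
force: [-0.2, -0.6, -2.4]
width: 22.4
```

```bash
python3 pl.py -81
```

```text
tip [70.6 71.4 71.5] lat@0 0.1 slope deg 0.5 top [ 9.8 14.4]
turn [-0.   0.4  0.4] shift [78.6 -4.   5.3] q7 -1.77 q1 -0.24 clk 34.2
[482.12661323 111.90070645 163.56192506] 22.343124820687667
```

Emit:
{"name": "jog_arm", "arguments": {"series": [[[0, 0.4, 0.4], [36, -4, 1.8], 1], [[0, 0, 0], [36, 0, 0], 1], [[0, 0, 0], [0, 0, 0], 1], [[0, 0, 0], [0, 0, 0], 1], [[0, 0, 0], [0, 0, 0], 1]]}}

```text
clock: 34.83
eef_pos: [480.2, 116.4, 92.4]
tool_rot: [2.774, 1.569, -0.236]
force: [-0.2, 0.0, -2.7]
width: 22.6
```

```bash
python3 pl2.py -81 3.5;python3 -c "
from h import *
held(get_image('wrist'))"
```

```text
turn [-0.  -0.1 -0. ] shift [33.9  0.7  0.5] q7 -1.8 q1 -0.27 clk 34.8
tip [70.7 71.5 71.6] lat@0 0.1 slope deg 0.4 top [ 9.9 14.4]
```

Emit:
{"name": "jog_arm", "arguments": {"series": [[[0, 0, 0], [15, 0.7, 0.5], 1], [[0, 0, 0], [15, 0, 0], 1], [[0, 0, 0], [0, 0, 0], 1], [[0, 0, 0], [0, 0, 0], 1]]}}

```text
clock: 35.38
eef_pos: [479.2, 116.0, 61.3]
tool_rot: [1.647, 1.57, -1.363]
force: [-2.0, 1.0, 10.9]
width: 22.6
```

Emit:
{"name": "jog_arm", "arguments": {"series": [[[0, 0, 0], [0, 0, 0], 0.2], [[0, 0, 0], [0, 0, 0], 0.2], [[0, 0, 0], [-30, 0, 0], 0.2], [[0, 0, 0], [-60, 0, 0], 0.2], [[0, 0, 0], [-60, 0, 0], 0.2], [[0, 0, 0], [0, 0, 0], 0.2], [[0, 0, 0], [0, 0, 0], 0.2]]}}

```text
clock: 36.25
eef_pos: [478.4, 115.3, 210.6]
tool_rot: [0.458, 1.568, -2.553]
force: [0.4, -1.2, -0.2]
width: 34.5
```

```bash
python3 ck.py 5 420 -119 0.5
```

```text
lane 135 collar top z (54 seated) [52.5 53.3 54.1] 397
lane 81 collar top z (54 seated) [52.5 53.4 54.3] 496
lane 27 collar top z (54 seated) [52.4 53.3 54.2] 607
lane -27 collar top z (54 seated) [52.6 53.5 54.4] 694
lane -81 collar top z (54 seated) [52.6 53.4 54.3] 747
A [ 417.2 -118.1] -1.5 150
B min() iterable argument is empty
C min() iterable argument is empty
E min() iterable argument is empty
G min() iterable argument is empty
turn [ 7.   0.3 -0.1] shift [109.5 233.7  59.8] q7 -1.78 q1 -0.25 clk 36.4
```

Emit:
{"name": "jog_arm", "arguments": {"series": [[[7, 0, 0], [0, 0, 0], 0], [[0, 0, 0], [0, 47, 12], 0], [[0, 0, 0], [0, 47, 12], 0], [[0, 0, 0], [0, 47, 12], 0], [[0, 0, 0], [0, 47, 12], 0], [[0, 0, 0], [0, 47, 12], 0], [[0, 0, 0], [50, 0, 0], 0], [[0, 0, 0], [55, 0, 0], 0]]}}

```text
clock: 37.35
eef_pos: [420.7, -121.1, 104.6]
tool_rot: [1.135, 1.569, -1.999]
force: [0.8, 0.3, -1.0]
width: 42.5
```

Emit:
{"name": "jog_arm", "arguments": {"series": [[[0, 0, 0], [0, 0, 0], 0], [[0, 0, 0], [0, 0, 0], 0], [[0, 0, 0], [0, 0, 0], 0], [[0, 0, 0], [0, 0, 0], 0]]}}

```text
clock: 37.85
eef_pos: [421.9, -120.2, 108.1]
tool_rot: [2.428, 1.568, -0.704]
force: [0.3, -0.2, 0.1]
width: 42.5
```

```bash
python3 ap.py 420 -119
```

```text
(array([ 417.35946154, -119.36700833]), np.float32(0.24720171), 150.37855529785156, array([21.10508812, 24.4981079 ]), np.float64(22.3891329148069))
turn [ 0.3 -0.1 -0.1] shift [79.9 -0.9  4.4] q7 -1.39 q1 0.23 clk 37.9
```

Emit:
{"name": "jog_arm", "arguments": {"series": [[[0.3, 0, 0], [40, -0.9, 4.4], 0], [[0, 0, 0], [40, 0, 0], 0], [[0, 0, 0], [0, 0, 0], 0], [[0, 0, 0], [0, 0, 0], 0], [[0, 0, 0], [0, 0, 0], 1], [[0, 0, 0], [0, 0, 0], 1], [[0, 0, 0], [0, 0, 0], 1], [[0, 0, 0], [-40, 0, 0], 1]]}}

```text
clock: 38.9
eef_pos: [413.2, -124.8, 99.1]
tool_rot: [0.713, 1.541, -2.421]
force: [0.3, 0.4, 0.5]
width: -0.2
```

Emit:
{"name": "jog_arm", "arguments": {"series": [[[0, 0, 0], [-40, 0, 0], 1], [[0, 0, 0], [-40, 0, 0], 1], [[0, 0, 0], [-30, 0, 0], 1], [[-7.2, 0, 0], [0, 0, 0], 1], [[0, 0, 0], [0, -43, -22], 1], [[0, 0, 0], [0, -43, -22], 1], [[0, 0, 0], [0, -43, -22], 1], [[0, 0, 0], [0, -42, -23], 1]]}}

```text
clock: 39.9
eef_pos: [482.5, 59.4, 205.5]
tool_rot: [0.741, 1.544, -2.269]
force: [0.4, -1.3, 1.1]
width: 0.1
```

Emit:
{"name": "jog_arm", "arguments": {"series": [[[0, 0, 0], [20, 0, 0], 1], [[0, 0, 0], [0, 0, 0], 1], [[0, 0, 0], [0, 0, 0], 1], [[0, 0, 0], [0, 0, 0], 1], [[0, 0, 0], [0, 0, 0], 1]]}}

```text
clock: 40.52
eef_pos: [482.2, 57.1, 185.9]
tool_rot: [0.771, 1.545, -2.241]
force: [1.0, -0.2, -0.8]
width: 0.1
```

```bash
python3 pl.py -135
```

```text
Traceback (most recent call last):
  File "pl.py", line 3, in <module>
    d=get_image('wrist');held(d);go(lane(float(sys.argv[1]),85),GY);print(read_state()['eef_pos'],read_state()['width'])
                         ~~~~^^^
  File "h.py", line 58, in held
    k,l,st,ce=cv2.connectedComponentsWithStats(m.astype(np.uint8));i=1+np.argmax(st[1:,4]);q=l==i
                                                                       ~~~~~~~~~^^^^^^^^^^
ValueError: attempt to get argmax of an empty sequence
```

```bash
python3 - <<'E'
from h import *
s=read_state();print(s['qpos'].round(2),s['eef_pos'])
d=get_image('top');c=stud(d,(418,-119),P=cloud(d));print(c)
go([417.4,-119.4,150],c[1])
E
```

```text
[ 0.15  0.55 -0.48  2.02  0.41  0.7  -2.04] [482.21526075  57.23273013 185.87210113]Traceback (most recent call last):
  File "<stdin>", line 3, in <module>
  File "h.py", line 41, in stud
    best=min((i for i in range(1,k) if st[i,4]>150),key=lambda i:np.hypot(*(P[l==i][:,:2].mean(0)-xy)))
ValueError: min() iterable argument is empty
```

```bash
python3 - <<'E'
from h import *
save('top','t5')
d=save('side','s5');P=cloud(d)
m=((P[...,2]>6)&(P[...,2]<40)&(P[...,0]>330)&(P[...,0]<760)&(P[...,1]<-20)&(P[...,1]>-420)&(d['range_z']>0)).astype(np.uint8)
k,l,st,ce=cv2.connectedComponentsWithStats(m)
for i in range(1,k):
    if st[i,4]>60: r=cv2.minAreaRect(P[l==i][:,:2].astype(np.float32));print(ce[i].round(),r,d['img'][l==i].mean(0).round())
E
```

```text
[361. 258.] ((719.8976440429688, -79.65910339355469), (54.824092864990234, 55.3350830078125), 4.826873302459717) [80. 79. 82.]
[381. 300.] ((739.1255493164062, -220.1744384765625), (202.7368927001953, 40.087947845458984), 79.93547821044922) [193. 184. 170.]
[254. 280.] ((417.09222412109375, -119.63471221923828), (29.032148361206055, 147.94720458984375), 89.1878662109375) [169. 171. 173.]
```

View pics/s5.png

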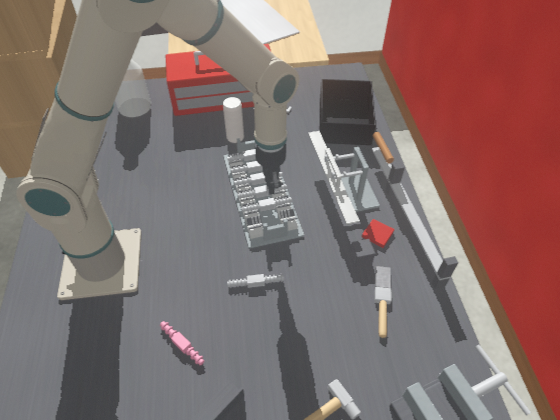

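```bash
python3 - <<'E'
from h import *
go([417.4,-119.4,130],0.2)
E
```

```text
turn [ 7.3  1.  -1.1] shift [ 55.6 176.6  65.3] q7 -2.04 q1 0.15 clk 40.7
```

Emit:
{"name": "jog_arm", "arguments": {"series": [[[7.3, 1, -1.1], [0, 0, 0], 0], [[0, 0, 0], [0, 44, 16], 0], [[0, 0, 0], [0, 44, 16], 0], [[0, 0, 0], [0, 44, 16], 0], [[0, 0, 0], [0, 44, 17], 0], [[0, 0, 0], [56, 0, 0], 0], [[0, 0, 0], [0, 0, 0], 0], [[0, 0, 0], [0, 0, 0], 0]]}}

```text
clock: 41.72
eef_pos: [418.5, -117.6, 130.5]
tool_rot: [-1.989, 1.571, 1.159]
force: [0.4, 0.7, 0.7]
width: 42.8
```

```bash
python3 - <<'E'
from h import *
s=read_state();print(s['qpos'].round(2),s['eef_pos'])
go([417.4,-119.4,60],0.2)
E
```

```text
[ 0.48  0.58 -0.38  2.21  0.5   0.44 -1.87] [ 418.52015217 -117.56056373  130.49105216]
turn [ 0.2 -0.   0. ] shift [70.5  1.8  1.1] q7 -1.87 q1 0.48 clk 41.7
```

Emit:
{"name": "jog_arm", "arguments": {"series": [[[0, -7, 0], [0, 1.8, 1], 0], [[0, -7, 0], [0, 0, 0], 0], [[0, 0, 0], [30, 0, -7.5], 0], [[0, 0, 0], [30, 0, -7.5], 0], [[0, 0, 0], [0, 0, 0], 0], [[0, 0, 0], [0, 0, 0], 0], [[0, 0, 0], [0, 0, 0], 0]]}}

```text
clock: 42.6
eef_pos: [417.7, -120.4, 69.2]
tool_rot: [0.002, 1.328, -3.135]
force: [0.2, 0.3, 0.3]
width: 42.7
```

```bash
python3 - <<'E'
from h import *
s=read_state();print(s['qpos'].round(2),s['eef_pos'])
R=Ro.from_euler('xyz',s['tool_rot']).as_matrix();print(R.round(3).tolist(), (R.T@(np.array([418.5,-119.4,30])-s['eef_pos'])).round(1))
d=get_image('wrist');print(stud(d,(417.4,-119.4)))
E
```

```text
[ 0.43  0.78 -0.37  2.04  0.48  0.67 -1.87] [ 417.7352724  -120.42309456   69.18436927]
[[-0.24, 0.004, -0.971], [-0.002, -1.0, -0.004], [-0.971, 0.001, 0.24]] [ 37.9  -1.  -10.2]
(array([ 417.41332147, -119.30519351]), np.float32(0.048181377), 151.0231170654297, array([20.51850337, 24.30179714]), np.float64(22.434759040931873))
```

Emit:
{"name": "jog_arm", "arguments": {"series": [[[0, 0, 0], [19, -1, -5], 0], [[0, 0, 0], [19, 0, -5], 0], [[0, 0, 0], [0, 0, 0], 0], [[0, 0, 0], [0, 0, 0], 0], [[0, 0, 0], [0, 0, 0], 1], [[0, 0, 0], [0, 0, 0], 1], [[0, 0, 0], [0, 0, 0], 1], [[0, 0, 0], [0, 0, 0], 1]]}}

```text
clock: 43.65
eef_pos: [417.7, -119.5, 29.4]
tool_rot: [0.002, 1.327, -3.136]
force: [0.1, -0.8, 5.2]
width: 22.7
```

Emit:
{"name": "jog_arm", "arguments": {"series": [[[0, 0, 0], [-39, 0, 9.5], 1], [[0, 0, 0], [-39, 0, 9.5], 1], [[0, 0, 0], [-39, 0, 9.5], 1], [[0, 0, 0], [-39, 0, 9.5], 1], [[0, 0, 0], [0, 0, 0], 1], [[0, 0, 0], [0, 0, 0], 1]]}}

```text
clock: 44.4
eef_pos: [417.5, -119.6, 188.4]
tool_rot: [0.001, 1.325, -3.137]
force: [-0.4, -0.5, -3.1]
width: 22.9
```

```bash
python3 - <<'E'
from h import *
s=read_state();print(s['qpos'].round(2),s['eef_pos'],s['width'])
go(lane(-135,175),GY)
E
```

```text
[ 0.51  0.58 -0.49  1.97  0.35  0.93 -1.75] [ 417.4535322  -119.63918457  188.43820549] 22.85718713192273
turn [-7.3 14.1  0.9] shift [  13.4 -171.1  -89.1] q7 -1.75 q1 0.51 clk 44.4
```

```bash
cat > tilt.py <<'E'
from h import *
import sys
off,z=map(float,sys.argv[1:3])
s=read_state();R=Ro.from_euler('xyz',s['tool_rot']).as_matrix()
y=np.arctan2(-R[0,1]*-1,R[1,1]*-1) if False else np.arctan2(R[0,1],-R[1,1])  # tool y=(sin,-cos)
a=np.radians(GY);t=np.radians(14)
ty=np.array([np.sin(a),-np.cos(a),0]);gx=np.array([np.cos(a),np.sin(a),0]);tx=-gx*np.sin(t)+np.array([0,0,-np.cos(t)]);T=np.stack([tx,ty,np.cross(tx,ty)],1)
print('yaw',np.degrees(y).round(1),'turn',Ro.from_matrix(R.T@T).as_rotvec(degrees=True).round(1),'shift',(T.T@(np.array(lane(-135,z,off))-s['eef_pos'])).round(1),'down10',(T.T@[0,0,-10]).round(2))
g=np.array([np.cos(y),np.sin(y),0]);n=np.array([-g[1],g[0],0])
d=get_image('wrist');P=fcloud(d)-s['eef_pos'];A=P@g;V=P@n;Z=P[...,2]
m=(d['range_z']>0)&(abs(V)<18)&(Z>-35)&(Z<15)&(A>26)&(A<95)
k,l,st,ce=cv2.connectedComponentsWithStats(m.astype(np.uint8));q=l==1+np.argmax(st[1:,4])
print('tip',np.percentile(A[q],[98,99.5,100]).round(1),'ridge top z by range',[(lo,np.percentile(Z[q&(abs(A-lo)<6)],97).round(1)) for lo in (34,44,54,64)],s['eef_pos'])
E
python3 tilt.py 0 175
```

```text
yaw 0.2 turn [-7.1  0.1  1.8] shift [  -8.5 -171.1  -89.7] down10 [ 9.7   0.   -2.42]
tip [74.9 75.1 75.3] ridge top z by range [(34, np.float64(-6.8)), (44, np.float64(-6.7)), (54, np.float64(-6.7)), (64, np.float64(-6.8))] [ 417.4535322  -119.63918457  188.43820549]
```

Emit:
{"name": "jog_arm", "arguments": {"series": [[[-7.1, 0.1, 1.8], [0, 0, 0], 1], [[0, 0, 0], [-2, -43, -22.5], 1], [[0, 0, 0], [-2, -43, -22.5], 1], [[0, 0, 0], [-2, -43, -22.5], 1], [[0, 0, 0], [-2, -42, -22], 1], [[0, 0, 0], [0, 0, 0], 1], [[0, 0, 0], [0, 0, 0], 1], [[0, 0, 0], [0, 0, 0], 1]]}}

```text
clock: 45.45
eef_pos: [483.0, 60.1, 174.3]
tool_rot: [0.007, 1.325, -3.005]
force: [-0.2, -0.0, -3.4]
width: 22.6
```

```bash
python3 tilt.py 0 85
```

```text
yaw 7.4 turn [-0.1  0.1 -0.1] shift [ 86.5  -1.5 -22.2] down10 [ 9.7   0.   -2.42]
tip [74.9 75.1 75.3] ridge top z by range [(34, np.float64(-6.8)), (44, np.float64(-6.8)), (54, np.float64(-6.7)), (64, np.float64(-6.7))] [482.97697797  60.12240908 174.33810418]
```

Emit:
{"name": "jog_arm", "arguments": {"series": [[[0, 0, 0], [29, -1.5, -7.4], 1], [[0, 0, 0], [29, 0, -7.4], 1], [[0, 0, 0], [28.5, 0, -7.4], 1], [[0, 0, 0], [0, 0, 0], 1], [[0, 0, 0], [0, 0, 0], 1], [[0, 0, 0], [0, 0, 0], 1]]}}

```text
clock: 46.25
eef_pos: [485.0, 63.3, 86.9]
tool_rot: [0.002, 1.33, -3.008]
force: [0.7, -0.5, -3.7]
width: 22.6
```

```bash
python3 tilt.py 0 59
```

```text
yaw 7.5 turn [ 0.  -0.2 -0. ] shift [27.5  1.4 -5. ] down10 [ 9.7   0.   -2.42]
tip [75.  75.1 75.4] ridge top z by range [(34, np.float64(-6.6)), (44, np.float64(-6.5)), (54, np.float64(-6.5)), (64, np.float64(-6.4))] [485.01923431  63.25744528  86.92900134]
```

Emit:
{"name": "jog_arm", "arguments": {"series": [[[0, 0, 0], [14, 1.4, -2.5], 1], [[0, 0, 0], [13.5, 0, -2.5], 1], [[0, 0, 0], [0, 0, 0], 1], [[0, 0, 0], [0, 0, 0], 1]]}}

```text
clock: 46.8
eef_pos: [482.6, 62.0, 58.7]
tool_rot: [0.004, 1.327, -3.006]
force: [0.1, -0.1, 14.5]
width: 22.7
```

Emit:
{"name": "jog_arm", "arguments": {"series": [[[0, 0, 0], [0, 0, 0], 0.2], [[0, 0, 0], [0, 0, 0], 0.2], [[0, 0, 0], [-29, 0, 7.2], 0.2], [[0, 0, 0], [-58, 0, 14.4], 0.2], [[0, 0, 0], [-58, 0, 14.4], 0.2], [[0, 0, 0], [0, 0, 0], 0.2], [[0, 0, 0], [0, 0, 0], 0.2]]}}

```text
clock: 47.68
eef_pos: [482.2, 61.3, 206.8]
tool_rot: [0.004, 1.327, -3.006]
force: [-0.7, -0.4, -0.2]
width: 34.5
```

```bash
python3 ck.py 6; python3 - <<'E'
from h import *
go([600,161,320],GY)
E
```

```text
lane 135 collar top z (54 seated) [52.5 53.3 54.1] 306
lane 81 collar top z (54 seated) [52.6 53.4 54.2] 395
lane 27 collar top z (54 seated) [52.5 53.3 54.2] 517
lane -27 collar top z (54 seated) [52.6 53.4 54.3] 643
lane -81 collar top z (54 seated) [52.7 53.5 54.4] 751
lane -135 collar top z (54 seated) [52.7 53.6 54.4] 798
A min() iterable argument is empty
B min() iterable argument is empty
C min() iterable argument is empty
E min() iterable argument is empty
G min() iterable argument is empty
turn [ 0.  14.1 -0. ] shift [-114.1  -83.5 -130.3] q7 -1.96 q1 0.18 clk 47.8
```

Emit:
{"name": "jog_arm", "arguments": {"series": [[[0, 7, 0], [-50, 0, -10], -0.2], [[0, 7, 0], [-50, 0, -30], -0.2], [[-10, 0, 0], [0, 0, 0], -0.2], [[-10, 0, 0], [0, 0, 0], -0.2], [[-10, 0, 0], [0, 0, 0], -0.2], [[-10, 0, 0], [0, 0, 0], -0.2], [[-10, 0, 0], [0, 0, 0], -0.2], [[-10, 0, 0], [0, 0, 0], -0.2]]}}

```text
clock: 48.78
eef_pos: [539.0, 69.1, 297.6]
tool_rot: [-1.061, 1.568, -3.018]
force: [-0.5, 0.6, -0.6]
width: 51.2
```

Emit:
{"name": "jog_arm", "arguments": {"series": [[[-10, 0, 0], [0, 0, 0], -0.2], [[-10, 0, 0], [0, 0, 0], -0.2], [[-8.7, 0, 0], [0, 0, 0], -0.2], [[0, 0, 0], [0, 0, 0], -0.2], [[0, 0, 0], [0, 0, 0], -0.2]]}}

```text
clock: 49.4
eef_pos: [539.4, 69.2, 298.5]
tool_rot: [-1.299, 1.57, -2.763]
force: [-0.1, 0.6, 0.9]
width: 51.3
```

```bash
python3 - <<'E'
from h import *
s=read_state();print(s['qpos'].round(2),s['eef_pos'])
go([674,130,270],96.2)
E
```

```text
[ 0.45  0.6  -1.    1.74  0.55  1.12 -0.62] [539.36903678  69.16708069 298.49007556]
turn [-0.1  0.   0. ] shift [ 28.5 140.4 -45.9] q7 -0.62 q1 0.45 clk 49.4
```

Emit:
{"name": "jog_arm", "arguments": {"series": [[[0, 0, 0], [7, 35, -11.5], -0.2], [[0, 0, 0], [7, 35, -11.5], -0.2], [[0, 0, 0], [7, 35, -11.5], -0.2], [[0, 0, 0], [7, 35, -11.5], -0.2], [[0, 0, 0], [0, 0, 0], -0.2], [[0, 0, 0], [0, 0, 0], -0.2], [[0, 0, 0], [0, 0, 0], -0.2]]}}

```text
clock: 50.28
eef_pos: [673.3, 129.7, 271.9]
tool_rot: [0.63, 1.569, -0.832]
force: [-0.3, -0.2, -0.6]
width: 50.9
```

```bash
python3 - <<'E'
from h import *
s=read_state();print(s['qpos'].round(2),s['eef_pos'])
d=save('wrist','w6');P=fcloud(d);D=d['range_z']>0
for lab,z0,z1 in (('bar',90,108),('handle',138,152)):
    m=(D&(P[...,2]>z0)&(P[...,2]<z1)&(abs(P[...,0]-674)<50)&(abs(P[...,1]-161)<220)).astype(np.uint8)
    k,l,st,ce=cv2.connectedComponentsWithStats(m)
    for i in range(1,k):
        if st[i,4]>80: print(lab,ce[i].round(),st[i,4],cv2.minAreaRect(P[l==i][:,:2].astype(np.float32)),np.percentile(P[l==i][:,2],[50,95]).round(1))
E
```

```text
[ 0.22  0.81 -0.91  1.37  0.64  1.26 -0.62] [673.28229814 129.7225481  271.92595618]
bar [285.  57.] 4569 ((664.731689453125, 251.25294494628906), (36.37710189819336, 117.219970703125), 6.31339168548584) [100.6 101.7]
bar [271. 175.] 976 ((663.5932006835938, 147.3410186767578), (11.583195686340332, 69.56401824951172), 6.260255813598633) [100.6 101.7]
bar [299. 174.] 813 ((689.4581909179688, 149.82058715820312), (9.979989051818848, 68.77345275878906), 6.6948323249816895) [100.6 101.8]
bar [284. 281.] 3571 ((688.1873779296875, 38.847293853759766), (36.446250915527344, 127.93283081054688), 6.067667007446289) [100.7 101.8]
handle [286. 165.] 2430 ((674.8961181640625, 161.20790100097656), (11.989652633666992, 117.80146789550781), 6.256834030151367) [146.5 147.6]
handle [268. 133.] 97 ((658.49365234375, 188.0430145263672), (5.716753959655762, 8.32425594329834), 5.663907527923584) [148.6 149.8]
handle [268. 223.] 102 ((665.4345092773438, 117.2082290649414), (5.5462541580200195, 7.850826263427734), 5.370657920837402) [148.2 149.6]
handle [310. 222.] 88 ((699.599609375, 120.51382446289062), (6.10052490234375, 8.440682411193848), 6.741013050079346) [142.3 143.7]
```

View pics/w6.png

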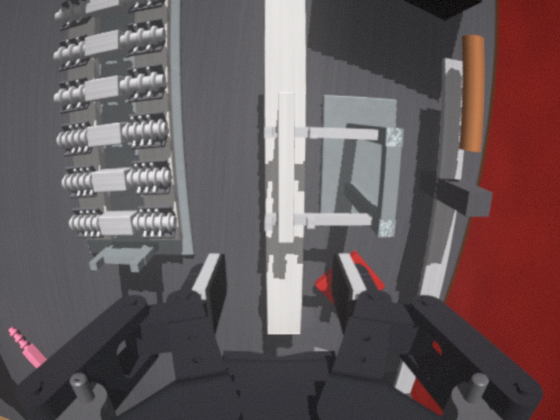

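```bash
python3 - <<'E'
from h import *
go([674.9,161.2,146],96.3)
E
```

```text
turn [-0.1  0.1 -0.1] shift [126.    4.9 -31.2] q7 -0.62 q1 0.22 clk 50.3
```

Emit:
{"name": "jog_arm", "arguments": {"series": [[[0, 0, 0], [0, 5, -31], -0.2], [[0, 0, 0], [35, 0, 0], -0.2], [[0, 0, 0], [35, 0, 0], -0.2], [[0, 0, 0], [0, 0, 0], -0.2], [[0, 0, 0], [0, 0, 0], -0.2], [[0, 0, 0], [0, 0, 0], -0.2]]}}

```text
clock: 51.08
eef_pos: [676.4, 162.0, 203.6]
tool_rot: [1.662, 1.567, 0.2]
force: [0.1, -0.3, 1.0]
width: 51.4
```

```bash
python3 - <<'E'
from h import *
go([674.9,161.2,146],96.3);print(read_state()['qpos'].round(2))
E
```

```text
turn [-0.1 -0.  -0.2] shift [57.6 -1.5  0.7] q7 -0.7 q1 0.16 clk 51.1
[ 0.16  0.89 -0.87  1.42  0.7   1.16 -0.7 ]
```

Emit:
{"name": "jog_arm", "arguments": {"series": [[[0, 0, 0], [29, -1.5, 0.7], -0.2], [[0, 0, 0], [28, 0, 0], -0.2], [[0, 0, 0], [0, 0, 0], -0.2], [[0, 0, 0], [0, 0, 0], -0.2], [[0, 0, 0], [0, 0, 0], 1], [[0, 0, 0], [0, 0, 0], 1], [[0, 0, 0], [0, 0, 0], 1], [[0, 0, 0], [0, 0, 0], 1]]}}

```text
clock: 52.08
eef_pos: [674.8, 160.9, 145.6]
tool_rot: [1.461, 1.568, -0.001]
force: [-0.2, -0.3, 5.4]
width: 10.8
```

Emit:
{"name": "jog_arm", "arguments": {"series": [[[0, 0, 0], [0, 0, 0], 1], [[0, 0, 0], [-12, 0, 0], 1], [[0, 0, 0], [-25, 0, 0], 1], [[0, 0, 0], [0, 0, 0], 1], [[0, 0, 0], [0, 0, 0], 1]]}}

```text
clock: 52.7
eef_pos: [672.6, 159.0, 178.0]
tool_rot: [-1.025, 1.565, -2.487]
force: [1.4, -0.4, -22.8]
width: 10.7
```

```bash
python3 - <<'E'
from h import *
s=read_state();print(s['width'],s['force'],s['eef_pos'],s['torque'])
go([*GC,200],GY+90)
d=save('wrist','w7');P=fcloud(d);D=d['range_z']>0;R=Ro.from_euler('xyz',s['tool_rot']).as_matrix();L=(P-s['eef_pos'])@R
for lab,z0,z1 in (('bar',0,1),):
    m=(D&(P[...,2]>s['eef_pos'][2]-56)&(P[...,2]<s['eef_pos'][2]-36)&(abs(P[...,0]-674)<60)&(abs(P[...,1]-161)<220)).astype(np.uint8)
    k,l,st,ce=cv2.connectedComponentsWithStats(m)
    for i in range(1,k):
        if st[i,4]>300: print(lab,ce[i].round(),st[i,4],cv2.minAreaRect(P[l==i][:,:2].astype(np.float32)),np.percentile(P[l==i][:,2],[5,50,95]).round(1))
E
```

```text
10.651876328939597 [  1.40244247  -0.37274788 -22.82091119] [672.55790155 159.01702271 178.03717536] [-0.01481976 -0.42306246  0.02742457]
turn [-1.2  0.2  0.3] shift [ -22.  -200.2  -63.2] q7 -0.71 q1 0.16 clk 52.7
bar [287. 114.] 15161 ((688.8209228515625, 224.63409423828125), (84.359130859375, 143.6015625), 6.319526672363281) [125.6 126.8 134.7]
```

Emit:
{"name": "jog_arm", "arguments": {"series": [[[0, 0, 0], [0, 0, 0], 1], [[0, 0, 0], [0, 0, 0], 1]]}}

```text
clock: 53.0
eef_pos: [672.6, 159.0, 178.1]
tool_rot: [-1.007, 1.565, -2.469]
force: [2.6, 1.4, -26.9]
width: 10.4
```

```bash
python3 - <<'E'
from h import *
s=read_state();print(s['width'],s['force'],s['eef_pos'],s['torque'])
save('side','s7')
d=cv2.imread('pics/s7.png');w=cv2.imread('pics/w7.png')
cv2.imwrite('pics/c7.png',np.hstack([cv2.resize(d[90:260,250:420],(400,400)),cv2.resize(w,(533,400))[:,60:460]]))
E
```

```text
10.430064163043625 [  2.63633596   1.38513024 -26.88989879] [672.55424147 159.02566404 178.10067931] [-0.07555978 -0.47245701  0.0026867 ]
```

View pics/c7.png

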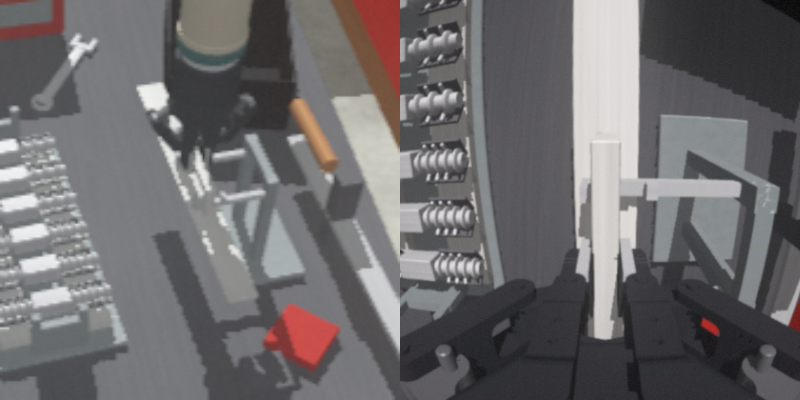

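Emit:
{"name": "jog_arm", "arguments": {"series": [[[0, 0, 0], [6, 0, 0], 1], [[0, 0, 0], [0, 0, 0], 1], [[0, 0, 0], [0, 0, 0], 1]]}}

```text
clock: 53.42
eef_pos: [674.9, 161.7, 177.4]
tool_rot: [1.736, 1.567, 0.275]
force: [-0.8, 0.4, -3.2]
width: 10.5
```

```bash
cat > kb.py <<'E'
from h import *
def kb(d,fn=None):
    s=read_state();print(s['width'],s['force'].round(1),s['eef_pos'].round(1))
    P=fcloud(d);D=d['range_z']>0;R=Ro.from_euler('xyz',s['tool_rot']).as_matrix();L=(P-s['eef_pos'])@R
    m=D&(L[...,0]>-10)&(L[...,0]<12)&(abs(L[...,1])<12)&(L[...,2]*np.sign(R[1,2])>25)&(abs(L[...,2])<70)
    q=P[m];print('handle',m.sum(),cv2.minAreaRect(q[:,:2].astype(np.float32)),np.percentile(q[:,2],[50,95]).round(1)) if m.sum()>9 else print('nohandle')
    m=D&(L[...,0]>25)&(L[...,0]<62)&(abs(L[...,1])<30)&(L[...,2]*np.sign(R[1,2])>70)&(abs(L[...,2])<200)
    q=P[m];r=cv2.minAreaRect(q[:,:2].astype(np.float32));A=np.c_[q[:,:2]-s['eef_pos'][:2],np.ones(len(q))];co=np.linalg.lstsq(A,q[:,2],rcond=None)[0]
    print('bar',m.sum(),r,'z at tcp,slopes deg x,y',co[2].round(1),np.degrees(co[:2]).round(1))
E
python3 -c "
from kb import *
kb(get_image('wrist'));go([*GC,172],GY+90)"
```

```text
10.445641441447144 [ 0.3 -0.4 -4.4] [674.8 161.6 177.2]
handle 2735 ((669.7296142578125, 203.81332397460938), (12.059017181396484, 35.06962203979492), 6.039370536804199) [172.3 173.3]
bar 8385 ((663.6002197265625, 263.9295349121094), (36.4233512878418, 65.29466247558594), 6.354553699493408) z at tcp,slopes deg x,y 126.1 [0.5 0.3]
turn [-1.2 -0.  -0.2] shift [   5.2 -202.8  -60.9] q7 -0.72 q1 0.15 clk 53.5
```

Emit:
{"name": "jog_arm", "arguments": {"series": [[[0, 0, 0], [3, 0, 0], 1], [[0, 0, 0], [0, 0, 0], 1], [[0, 0, 0], [0, -12, 0], 1], [[0, 0, 0], [0, -20, 0], 1], [[0, 0, 0], [0, -20, 0], 1], [[0, 0, 0], [0, -20, 0], 1], [[0, 0, 0], [0, 0, 0], 1], [[0, 0, 0], [0, 0, 0], 1]]}}

```text
clock: 54.48
eef_pos: [603.7, 152.9, 172.7]
tool_rot: [1.459, 1.568, -0.003]
force: [0.4, 0.3, -3.4]
width: 10.2
```

```bash
python3 -c "
from kb import *
kb(get_image('wrist'));go([*GC,172],GY+90);print(read_state()['qpos'].round(2))"
```

```text
10.214465221816795 [-0.9  0.2 -3.6] [603.7 152.9 172.6]
handle 2732 ((598.465087890625, 195.0928192138672), (12.03194808959961, 34.960533142089844), 6.015803337097168) [167.5 168.5]
bar 8377 ((592.28076171875, 254.97998046875), (36.365074157714844, 65.05892944335938), 6.154035568237305) z at tcp,slopes deg x,y 121.5 [0.3 0.2]
turn [-1.3  0.  -0.1] shift [   0.6 -131.2  -60.2] q7 -0.81 q1 0.19 clk 54.5
[ 0.19  0.83 -0.86  1.66  0.73  1.   -0.81]
```

Emit:
{"name": "jog_arm", "arguments": {"series": [[[-1.3, 0, 0], [0, 0, 0], 1], [[0, 0, 0], [-10, -26, -12], 1], [[0, 0, 0], [0, -26, -12], 1], [[0, 0, 0], [0, -26, -12], 1], [[0, 0, 0], [0, -26, -12], 1], [[0, 0, 0], [0, -26, -12], 1], [[0, 0, 0], [0, 0, 0], 1], [[0, 0, 0], [0, 0, 0], 1]]}}

```text
clock: 55.52
eef_pos: [466.8, 195.4, 182.5]
tool_rot: [1.407, 1.569, -0.032]
force: [-0.3, 0.3, -4.2]
width: 10.7
```

```bash
python3 -c "
from kb import *
kb(save('wrist','w8'));go([GC[0]+.9,GC[1]-.9,116],GY+90);print(read_state()['qpos'].round(2))"
```

```text
10.461530852676876 [ 0.8 -0.3 -3.8] [466.9 195.2 182.3]
handle 2740 ((460.65283203125, 237.34439086914062), (12.022818565368652, 35.11183547973633), 7.38347053527832) [177.3 178.3]
bar 8380 ((452.99151611328125, 297.2981262207031), (36.37326431274414, 66.11865997314453), 7.700170040130615) z at tcp,slopes deg x,y 131.3 [0.2 0.1]
turn [ 0.   0.  -0.1] shift [66.3 -0.3  0.6] q7 -1.04 q1 0.12 clk 55.6
[ 0.12  0.68 -0.89  1.98  0.72  0.84 -1.04]
```

View pics/w8.png

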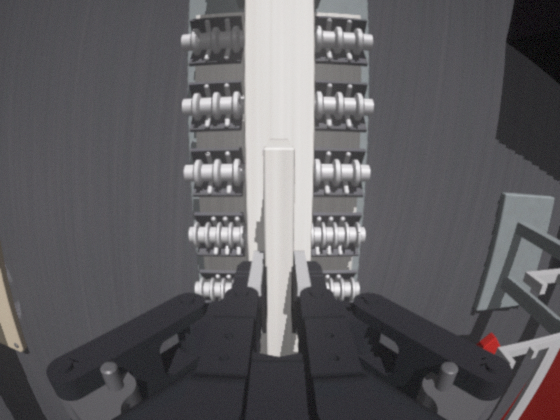

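Emit:
{"name": "jog_arm", "arguments": {"series": [[[0, 0, 0], [25, 0, 0.6], 1], [[0, 0, 0], [25, 0, 0], 1], [[0, 0, 0], [0, 0, 0], 1], [[0, 0, 0], [0, 0, 0], 1], [[0, 0, 0], [0, 0, 0], 1]]}}

```text
clock: 56.2
eef_pos: [466.7, 195.1, 133.2]
tool_rot: [1.658, 1.568, 0.219]
force: [-0.0, -0.3, -4.5]
width: 10.3
```

```bash
python3 -c "
from kb import *
kb(get_image('wrist'));go([GC[0]+.9,GC[1]-.9,115],GY+90)"
```

```text
10.327295621958651 [-0.5  1.3 -4.4] [466.6 195.  133.1]
handle 2737 ((460.57806396484375, 237.10250854492188), (12.032491683959961, 35.075740814208984), 7.311143398284912) [128.1 129.1]
bar 8384 ((452.95245361328125, 296.8717346191406), (36.390777587890625, 65.00508117675781), 7.519896984100342) z at tcp,slopes deg x,y 82.0 [0.4 0.2]
turn [ 0.   0.  -0.1] shift [18.1  0.1  0.4] q7 -1.13 q1 0.07 clk 56.2
```

Emit:
{"name": "jog_arm", "arguments": {"series": [[[0, 0, 0], [10, 0, 0], 1], [[0, 0, 0], [8, 0, 0], 1], [[0, 0, 0], [0, 0, 0], 1], [[0, 0, 0], [0, 0, 0], 1], [[0, 0, 0], [0, 0, 0], 1]]}}

```text
clock: 56.88
eef_pos: [466.3, 194.5, 114.8]
tool_rot: [0.829, 1.568, -0.61]
force: [-0.3, -1.8, 7.3]
width: 10.5
```

Emit:
{"name": "jog_arm", "arguments": {"series": [[[0, 0, 0], [0, 0, 0], 0.3], [[0, 0, 0], [0, 0, 0], 0.3], [[0, 0, 0], [0, 0, 0], 0.3], [[0, 0, 0], [-30, 0, 0], 0.3], [[0, 0, 0], [-60, 0, 0], 0.3], [[0, 0, 0], [-60, 0, 0], 0.3], [[0, 0, 0], [0, 0, 0], 0.3], [[0, 0, 0], [0, 0, 0], 0.3]]}}

```text
clock: 57.88
eef_pos: [465.6, 194.1, 263.8]
tool_rot: [0.352, 1.569, -1.087]
force: [-0.5, -0.3, -1.4]
width: 29.5
```

```bash
python3 - <<'E'
from h import *
s=read_state();print(s['eef_pos'])
a=np.radians(GY);gx=np.array([np.cos(a),np.sin(a)]);gy=np.array([-gx[1],gx[0]])
for n in ('side','wrist'):
    d=save(n,n[0]+'9');P=fcloud(d) if n=='wrist' else cloud(d);L=P[...,:2]-GC;u=L@gx;v=L@gy;D=d['range_z']>0
    for lab,m in (('bar+y',(v>80)&(v<190)),('bar mid',(v>-45)&(v<45)&(abs(u)>8)),('bar-y',(v<-80)&(v>-190))):
        m=m&D&(abs(u)<30)&(P[...,2]>57)&(P[...,2]<72)
        if m.sum()>20: print(n,lab,m.sum(),'z',np.percentile(P[m][:,2],[5,50,95]).round(1),'u',u[m].min().round(1),u[m].max().round(1),'v',v[m].min().round(),v[m].max().round())
    m=D&(abs(v)<62)&(abs(u)<10)&(P[...,2]>95)&(P[...,2]<120)
    if m.sum()>20:print(n,'handle',np.percentile(P[m][:,2],[5,50,95]).round(1),v[m].min(),v[m].max())
    if n=='wrist':
        for y in (135,81,27,-27,-81,-135):
            m=D&(abs(abs(u)-48)<25)&(abs(v-y)<5)&(P[...,2]<90);print(y,'ridge top',np.percentile(P[m][:,2],95).round(1) if m.sum()>20 else None)
d=cv2.imread('pics/s9.png');cv2.imwrite('pics/s9c.png',cv2.resize(d[110:270,200:420],(800,582)))
E
```

```text
[465.64049017 194.06757435 263.84341742]
side bar+y 258 z [59.6 64.8 68.6] u -29.5 27.3 v 80.0 189.0
side bar mid 115 z [59.8 64.8 68.1] u -23.4 20.6 v -45.0 45.0
side bar-y 414 z [60.7 64.7 67.9] u -29.2 29.2 v -190.0 -80.0
side handle [ 99.8 109.8 113.5] -61.7724151191457 57.70134228023405
wrist bar+y 4045 z [62.1 63.6 64.9] u -29.9 29.9 v 80.0 187.0
wrist bar mid 1762 z [62.4 63.6 64.8] u -18.4 17.8 v -45.0 44.0
wrist bar-y 2581 z [62.3 63.7 64.9] u -29.9 29.9 v -188.0 -80.0
wrist handle [108.4 109.6 110.7] -59.33408970582985 58.734597702594805
135 ridge top 52.7
81 ridge top 52.6
27 ridge top 52.7
-27 ridge top 52.6
-81 ridge top 52.9
-135 ridge top 52.4
```

View pics/s9c.png

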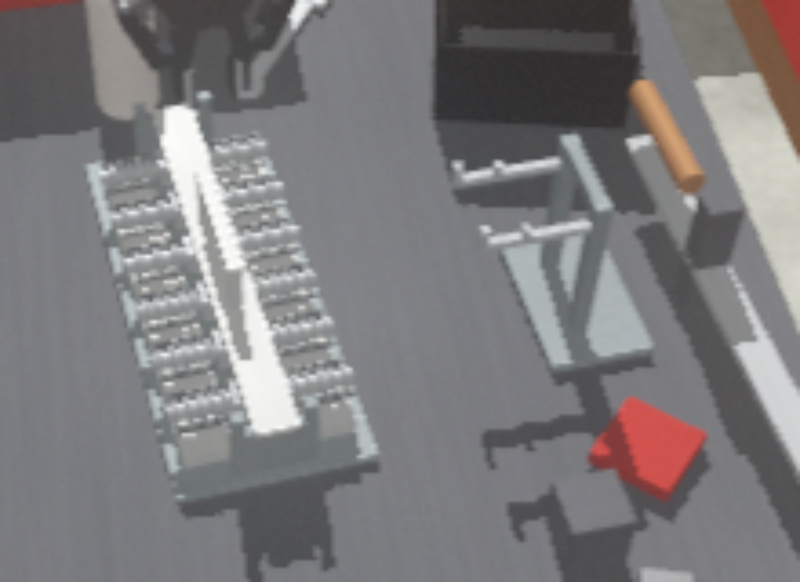

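Keeper lies level in both slots (bar top at 63.6 mm, expected 64) and all six studs are still down. Handing in.

```bash
python3 -c "
from cell import *
print(finish_job())"
```

```text
the job is handed in; nothing more can be done
None
```

All six grey studs are seated on the gauge: three coarse in the +y lanes and three fine in the -y lanes. The keeper is off its hooks and lying across the middle of the gauge, in the slots of both end cheeks. I left the pink look-alike and the other bench items alone. The job was handed in at about 58 s.

**Last checks**
- **Studs:** before the keeper went on, all six collar tops measured 53.3 to 53.6 mm (54 mm nominal), so none rides high. With the keeper on, the ridge tops measured 52.4 to 52.9 mm, all the same height.
- **Keeper:** the bar top measured 63.6 mm at both ends (64 mm nominal), the handle top 109.6 mm (110 mm nominal), and the bar is centred.

**What went wrong on the way**
- **Last fine stud:** the first grasp closed on nothing, because the arm could not get low enough that close to its base. I picked and placed that stud with the tool tilted 14°.
- **Keeper lift:** I first lifted the keeper slightly too far, about 32 mm at the tool, and its bar pressed against the underside of the hook arms. The wrist read about 27 N, well under the 120 N wrist limit. I lowered it about 10 mm and it came off freely.

No final check failed. The side camera read the bar top about 1 mm higher than the wrist camera, which is within calibration.

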